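# Steady the jar stand and sort the specimen jars by cap

### The arm

A 7-joint arm with a two-finger parallel gripper is mounted at the origin on the work surface. World frame = base frame: x ahead of the robot, y to its left, z up, the work surface at z = 0. Lengths are in m, angles in rad, forces in N, time in s.
With the tool pointing down it reaches from about 0.4 to 0.75 m from the base axis. Payload 19.5 kg.
Tool frame: the origin (TCP) lies at the very end of the fingers, on their centre line; the grasp point (between the pads) lies 19 mm behind it; z points along the fingers, y is the direction in which the jaws open and shut (so a half turn about z gives the same grasp; the last joint's range is limited). The gripper opens to 85 mm and grips with 20 to 120 N. Pads are 22 mm wide; open, the fingers measure 114 mm over their backs; the gripper's body (76 mm by 85 mm) begins 54 mm behind the grasp point. The pads swing forward as they close: fully open they stand 13 mm farther back than shut.
Start: joints at [-1.361, 0.707, -0.028, 1.485, 0.022, 0.951, -0.075], TCP at [0.143, 0.557, 0.231] pointing down, gripper open.
Joint ranges: [-2.71, 2.71], [-0.32, 2.16], [-1.57, 1.52], [0, 2.45], [-1.46, 4.6], [0, 2.02], [-2.83, 2.83]. Speed limits (rad/s): [1.89, 1.89, 2.57, 2.57, 3.01, 3.01, 3.01].

### API

Orientations are given as a 3x3 rotation matrix whose columns are the frame's x, y, z axes.
In Python, from workcell import observe, snapshot, hand_in, cut_out, pinpoint gives the robot as it stands. The module is installed in compiled form; this text tells all that it offers.
- The arm moves only by the shell command python3 -m inch 'ROWS' [FORCE]. ROWS is JSON, a list of rows, each a list of 3 entries, a list of its own where there are three numbers: the turn, a rotation vector about the world's x, y, z in rad, then the shift along the world's x, y, z in cm, then the opening, from 0 (shut) to 1 (fully open). A call has exactly 8 rows; each row shifts and turns the commanded pose from where the row before left it; what a row does not reach is not made up. A row lasts 1/8 s, in which the tool goes at most 62.5 mm and 10.7 degrees, less where a joint would pass 70% of its speed; a pose out of reach is approached as far as the arm can. A call is refused whole if a number of a shift passes 6.25 or a number of a turn 0.188, either way. A call with a gripper value outside its range is refused whole. The fingers move at their own pace and stop on an object; FORCE is the grip in N (left out, the last holds). Time passes only in rows, so rows that do not move let the fingers close, or fill a call up. It gives the time, the measured TCP pose, the force and the opening at its end, in the units of the state.
- observe(): the state, without advancing time (a new reading comes with each control period).
- snapshot(name): name is "scene" or "top" or "wrist"; returns a dict with "img" (384x512x3 uint8, blue, green, red), "depth" (384x512 float32, m along the optical axis (not along the pixel's ray), 0 where there is no reading), "fx", "fy", "cx", "cy" (pixels), "R" (3x3) and "t" (3): a world point X has camera coordinates R X + t. Camera axes: x right, y down, z forward; pixel columns grow to the right and rows downward; lengths in m; the calibration is good to about 2 mm. A picture is of the moment at which its call begins.
- hand_in(): hands the job in, once; it reports no verdict.
Trained networks look in the newest picture that a camera, given by its name, has taken for a name from the list of things; names that differ only in an ending like _2 or _b are one class to them, and where a whole thing is asked for, a point or a joint stands for the part that bears it (a point fixed in the world has none). Each returns a list of dicts, best first, with "conf" (0 to 1); they miss things now and then, are a little off and sometimes report something else, mostly with a low value. They report only what shows in the picture. A call takes as long as a camera call. They do not tell look-alikes from the thing itself.
- cut_out(query, camera): "pixels" (384x512 bool, what is visible of it) and "box" ([left, top, right, bottom] in pixels, round what is visible of it).
- pinpoint(query, camera): "uv" ([column, row] in pixels: a listed point, or the origin of a listed thing).
The state is a dict: "clock": time; "joint_pos": joint angles; "joint_vel": joint speeds; "tau": joint torques, N m; "tool_pos": TCP position; "eef_rot": TCP orientation; "contact_force": force on the tool from outside, world axes, zero at the start; "wrist_torque": the same for the moment, N m; "finger_gap": finger opening in m.
Only numpy, scipy, OpenCV 4.12 (cv2) and the standard library are available. Lean on these libraries where they do the work, as an engineer would, in place of code of your own. Each camera call takes 0.05 s, during which the arm holds its last target. There are 200 camera calls.

### The job

Turn the rocking stand on its base, without lifting it off, until all its feet touch and it sits level and steady near the middle of the base. Only then load it: test every jar by twisting its cap anticlockwise by about an eighth of a turn or more (after a little play a tight cap takes the whole jar round, a loose one keeps turning on the jar), and stand the jars with tight caps upright on the stand, those with loose caps upright in the steel return tray. Last, start the pull timer: draw its sprung tab out to the dark mark, hold it there for a moment and let it go back home. Leave everything else where it is.

Things in the scene. Friction and masses are not known exactly. Their poses are not given: they have to be found in the camera images.
- base: Fixed rectangular metal base, 260 x 200 mm, lying on the bench. Origin at the centre of its underside; z up. A straight open channel 26 mm wide and 8 mm deep runs down its middle along the base's own x axis, over the whole 260 mm; its floor is 10 mm and the flats either side are 18 mm above the bench. The stand's feet all touch only with both its long feet in the channel, either way round.
- stand: Loose square stand (0.6 kg) on the base, at first wrongly turned and rocking. Origin at the centre, level with the undersides of its long feet; z up. Plate 180 x 180 mm, upper face 36 mm above the origin, rim 4 mm thick to 46 mm. Four round-ended feet, 14 mm thick, 75 mm from the centre: two long (28 mm) on its x axis, two short (20 mm) on its y axis. Seated: 10 mm above the base's origin.
- grip_bar (a point): Middle of the top edge of the stand's upright grip bar, on the plate's centre, 70 mm above the stand's origin. The bar is 70 mm long, in line with the long feet (the stand's x axis), 14 mm thick and stands 34 mm above the plate.
- tray: Fixed open rectangular steel return tray, 220 x 130 mm (its own x and y) and 30 mm high, walls 4 mm, floor 4 mm thick. Origin at the centre of its underside.
- timer: Fixed pull timer: a white box 100 x 50 mm, 46 mm high, on a strip 260 x 50 mm, 8 mm thick, that runs on ahead of it along the timer's own x axis, the way the tab is pulled. Origin at bench level, 20 mm towards the tab from the box's middle.
- mark (a point): Centre of the dark mark, a 10 mm wide band across the timer's strip, 140 mm ahead of the timer's origin, 8 mm above the bench. The middle of the tab must stand over it.
- tab (a joint): How far the timer's tab is drawn out of its home, m: 0 at home, 0.070 at the mark, end stop at 0.095. A spring of 50 N/m pulls it home (3.5 N at the mark).
- tab_top (a point): Middle of the top edge of the timer's upright grey tab, 60 mm above the bench. The tab is a plate 10 mm thick along the timer's x axis, 34 mm wide across it, from 10 to 60 mm above the bench; at home its middle is 70 mm ahead of the timer's origin and 35 mm clear of the box; a flat rod at 12 to 18 mm height joins it to the box.
- jar1: Jar, 0.24 kg, may be absent: amber body 44 mm across, 44 mm high, above it a white screw cap 48 mm across from 44 to 66 mm height, with a flat rib 2 mm high on top. Origin at the centre of its underside; z up. Every cap has some play. Looks do not tell a loose cap: twisted, it keeps turning while the jar stands; a tight one stops and takes the jar round. The cap cannot come off; carry the jar by it.
- jar1_cap (a joint): Turn of the cap of jar 1 relative to the jar, rad, growing anticlockwise seen from above; it starts at 0 to 0.1 whether loose or tight. A tight cap stops at about 0.32 and then takes the jar round; a loose one goes on to 2.2.
- jar2: Jar, 0.24 kg, may be absent: amber body 44 mm across, 44 mm high, above it a white screw cap 48 mm across from 44 to 66 mm height, with a flat rib 2 mm high on top. Origin at the centre of its underside; z up. Every cap has some play. Looks do not tell a loose cap: twisted, it keeps turning while the jar stands; a tight one stops and takes the jar round. The cap cannot come off; carry the jar by it.
- jar2_cap (a joint): Turn of the cap of jar 2 relative to the jar, rad, growing anticlockwise seen from above; it starts at 0 to 0.1 whether loose or tight. A tight cap stops at about 0.32 and then takes the jar round; a loose one goes on to 2.2.
- jar3: Jar, 0.24 kg, may be absent: amber body 44 mm across, 44 mm high, above it a white screw cap 48 mm across from 44 to 66 mm height, with a flat rib 2 mm high on top. Origin at the centre of its underside; z up. Every cap has some play. Looks do not tell a loose cap: twisted, it keeps turning while the jar stands; a tight one stops and takes the jar round. The cap cannot come off; carry the jar by it.
- jar3_cap (a joint): Turn of the cap of jar 3 relative to the jar, rad, growing anticlockwise seen from above; it starts at 0 to 0.1 whether loose or tight. A tight cap stops at about 0.32 and then takes the jar round; a loose one goes on to 2.2.
- jar4: Jar, 0.24 kg, may be absent: amber body 44 mm across, 44 mm high, above it a white screw cap 48 mm across from 44 to 66 mm height, with a flat rib 2 mm high on top. Origin at the centre of its underside; z up. Every cap has some play. Looks do not tell a loose cap: twisted, it keeps turning while the jar stands; a tight one stops and takes the jar round. The cap cannot come off; carry the jar by it.
- jar4_cap (a joint): Turn of the cap of jar 4 relative to the jar, rad, growing anticlockwise seen from above; it starts at 0 to 0.1 whether loose or tight. A tight cap stops at about 0.32 and then takes the jar round; a loose one goes on to 2.2.
- jar5: Jar, 0.24 kg, may be absent: amber body 44 mm across, 44 mm high, above it a white screw cap 48 mm across from 44 to 66 mm height, with a flat rib 2 mm high on top. Origin at the centre of its underside; z up. Every cap has some play. Looks do not tell a loose cap: twisted, it keeps turning while the jar stands; a tight one stops and takes the jar round. The cap cannot come off; carry the jar by it.
- jar5_cap (a joint): Turn of the cap of jar 5 relative to the jar, rad, growing anticlockwise seen from above; it starts at 0 to 0.1 whether loose or tight. A tight cap stops at about 0.32 and then takes the jar round; a loose one goes on to 2.2.
- jar6: Jar, 0.24 kg, may be absent: amber body 44 mm across, 44 mm high, above it a white screw cap 48 mm across from 44 to 66 mm height, with a flat rib 2 mm high on top. Origin at the centre of its underside; z up. Every cap has some play. Looks do not tell a loose cap: twisted, it keeps turning while the jar stands; a tight one stops and takes the jar round. The cap cannot come off; carry the jar by it.
- jar6_cap (a joint): Turn of the cap of jar 6 relative to the jar, rad, growing anticlockwise seen from above; it starts at 0 to 0.1 whether loose or tight. A tight cap stops at about 0.32 and then takes the jar round; a loose one goes on to 2.2.
- dish: Culture dish, disc 60 mm across and 14 mm high, loose bystander, to be left where it is. Origin at the centre of its underside.
- tape: Roll of tape, 40 mm across, 18 mm high, loose bystander, to be left where it is. Origin at the centre of its underside.
- bung: Black rubber bung, 28 mm across, 22 mm high, loose bystander, to be left where it is. Origin at the centre of its underside.
- notepad: Notepad 80 x 60 x 14 mm, loose bystander, to be left where it is. Origin at the centre of its underside.
Things that resemble listed ones, but are neither listed nor needed, are in the scene too. Leave any blue or pink look-alike of the jar4 alone.

How it is judged:
By the outcome, as a careful person would: the job done as asked, in the order asked, and still so for the second after the job is handed in, with the robot touching nothing.
Of jar1, jar3, jar4, jar6 only 3 to 4 are there at a start; the rules pass over those that are not, and their reading is None.
Of jar2, jar5 only 1 to 2 are there at a start; the rules pass over those that are not, and their reading is None.
At some moment in a run one of jar1, jar2, jar3, jar4, jar5, jar6 may be knocked a few centimetres aside while the robot is not near it.
It also fails if it takes over 210 s, if anything falls off the work surface, if the arm or the gripper's body presses on something with over 40 N, if the wrist force passes 120 N, or if a joint passes its speed limit or range.

## Working session

There is one attempt and no reset: what is moved stays moved. The work goes in short steps, Python scripts to look and compute and a shell command to move; the robot and the scene stay as the last step left them, time stands still between calls to the robot, and variables do not carry over. Pictures are saved under pics/ and viewed, about 12 in all and at most 16, crops included, and the job is handed in when it is done.

```bash
ls; mkdir -p pics; cat > h.py <<'E'
import numpy as np, cv2
from workcell import *
def w(s,uv,z=None,d=None):
    r=np.array([(uv[0]-s['cx'])/s['fx'],(uv[1]-s['cy'])/s['fy'],1.])
    R,t=np.array(s['R']),np.array(s['t'])
    if d is not None: return R.T@(r*d-t)
    c=-R.T@t; v=R.T@r
    return c+v*(z-c[2])/v[2]
def cloud(s):
    v,u=np.mgrid[:384,:512]; d=s['depth']
    P=np.stack([(u-s['cx'])/s['fx']*d,(v-s['cy'])/s['fy']*d,d],-1)-np.array(s['t'])
    W=P@np.array(s['R']); W[d==0]=np.nan
    return W
E
cat > a.py <<'E'
from h import *
for n in ['top','scene']:
    s=snapshot(n); cv2.imwrite(f'pics/{n}0.png',cv2.resize(s['img'],(800,600)))
    W=cloud(s); print(n,-np.array(s['R']).T@np.array(s['t']))
    for q,z in [('base',0),('stand',.03),('grip_bar',.08),('tray',0),('timer',0),('mark',.008),('tab_top',.06),('jar1',0),('dish',0),('tape',0),('bung',0),('notepad',0)]:
        for r in pinpoint(q,n):
            if r['conf']>.2: print(q,np.round(r['uv']),round(r['conf'],2),np.round(w(s,r['uv'],z),3))
o=observe();print(o['clock'],o['tool_pos'],o['eef_rot'],o['finger_gap'])
E
python3 a.py
```

```text
pics
top [ 0.46971297 -0.01777608  0.95428688]
base [314. 244.] 0.52 [ 0.447 -0.181  0.   ]
base [157. 202.] 0.33 [0.553 0.25  0.   ]
stand [154. 204.] 0.72 [0.544 0.249 0.03 ]
grip_bar [145. 199.] 0.56 [0.552 0.257 0.08 ]
tray [363. 254.] 0.78 [ 0.424 -0.314  0.   ]
timer [350. 173.] 0.96 [ 0.643 -0.28   0.   ]
mark [300. 171.] 0.62 [ 0.643 -0.139  0.008]
tab_top [333. 169.] 0.5 [ 0.641 -0.219  0.06 ]
jar1 [234. 249.] 0.82 [0.429 0.033 0.   ]
jar1 [306. 282.] 0.82 [ 0.346 -0.161  0.   ]
jar1 [313. 245.] 0.81 [ 0.444 -0.178  0.   ]
jar1 [276. 204.] 0.66 [ 0.553 -0.076  0.   ]
jar1 [311. 138.] 0.64 [ 0.739 -0.172  0.   ]
jar1 [238. 209.] 0.61 [0.536 0.027 0.   ]
jar1 [311. 207.] 0.53 [ 0.546 -0.172  0.   ]
jar1 [277. 252.] 0.52 [ 0.423 -0.082  0.   ]
dish [258. 159.] 0.64 [ 0.676 -0.024  0.   ]
dish [278. 249.] 0.53 [ 0.43  -0.084  0.   ]
dish [316. 246.] 0.31 [ 0.441 -0.186  0.   ]
tape [258. 228.] 0.6 [ 0.486 -0.029  0.   ]
bung [297. 230.] 0.58 [ 0.484 -0.134  0.   ]
bung [278. 249.] 0.44 [ 0.431 -0.084  0.   ]
notepad [225. 159.] 0.81 [0.674 0.065 0.   ]
scene [ 0.89822404 -0.3278
[... 470 characters left out ...]
ar1 [171. 226.] 0.92 [ 0.44  -0.183  0.   ]
jar1 [238. 230.] 0.88 [ 0.552 -0.076  0.   ]
jar1 [201. 198.] 0.86 [ 0.422 -0.084  0.   ]
jar1 [196. 253.] 0.81 [ 0.533 -0.182  0.   ]
jar1 [153. 193.] 0.78 [ 0.333 -0.162  0.   ]
jar1 [265. 205.] 0.66 [0.542 0.016 0.   ]
jar1 [240. 173.] 0.65 [0.428 0.035 0.   ]
dish [292. 252.] 0.68 [ 0.673 -0.025  0.   ]
tape [234. 200.] 0.64 [ 0.481 -0.029  0.   ]
bung [195. 229.] 0.55 [ 0.483 -0.147  0.   ]
notepad [320. 228.] 0.75 [0.675 0.064 0.   ]
1.3 [0.1432257  0.55682838 0.231277  ] [[-9.68465225e-01  2.49148762e-01 -5.18955509e-05]
 [ 2.49148767e-01  9.68465218e-01 -1.18719265e-04]
 [ 2.06802779e-05 -1.27905193e-04 -9.99999992e-01]] 0.08567625089326099
```

View pics/top0.png

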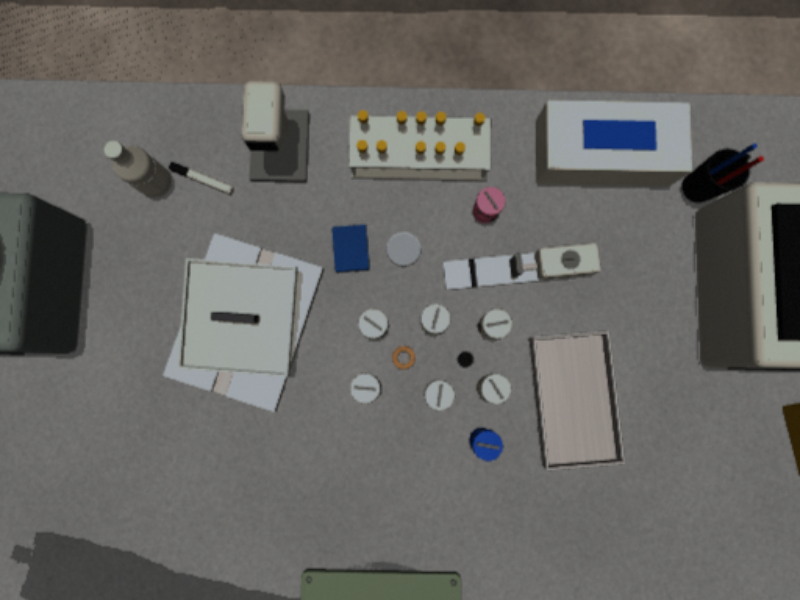

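View pics/scene0.png

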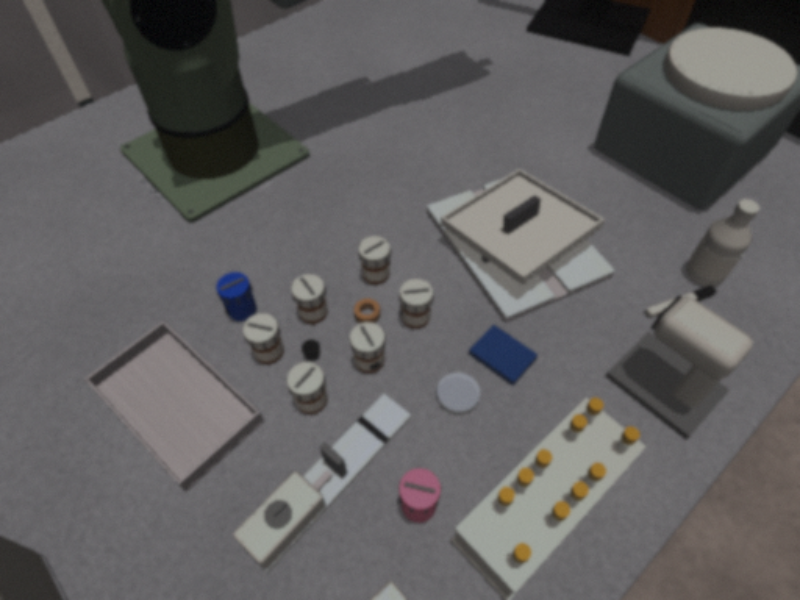

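Six white‑capped amber jars are in view at (373,324), (435,319), (497,324), (365,388), (440,395) and (497,389) in the top picture. The look-alikes are blue (488,445) and pink (490,204), and those stay put. The base channel shows at (265,257) and (223,383). Next I'll measure the poses from depth.

```bash
cat > b.py <<'E'
from h import *
def rect(P,name):
    P=P[:,:2].astype(np.float32)*1000
    (c,sz,a)=cv2.minAreaRect(P); print(name,len(P),np.round(c,1),np.round(sz,1),round(a,1))
def jars(s,W):
    m=(W[...,2]>.055)&(W[...,2]<.08)&(W[...,1]<.12)&(W[...,0]<.78)&(W[...,0]>.25)
    n,l,st,ce=cv2.connectedComponentsWithStats(m.astype(np.uint8))
    for i in range(1,n):
        if st[i,4]<80: continue
        P=W[l==i]; g=s['img'][l==i].mean(0).round(); c,r=cv2.minEnclosingCircle(P[:,:2].astype(np.float32)*1000)
        if r>45: continue
        print('cap uv',ce[i].round(),'xy',np.round(c),'r',round(r),'z',round(np.median(P[:,2]),3),g)
if __name__=='__main__':
    s=snapshot('top'); W=cloud(s); z=W[...,2]; x=W[...,0]; y=W[...,1]
    print(s['fx'])
    reg=(y>.07)&(y<.42)&(x>.38)&(x<.72)
    rect(W[reg&(z>.014)&(z<.022)],'base'); 
    rect(W[reg&(z>.045)&(z<.08)],'stand')
    b=W[reg&(z>.078)]; rect(b,'bar'); print(np.percentile(b[:,2],[5,50,95]))
    P=W[reg&(z>.045)&(z<.078)]; A=np.c_[P[:,:2]-P[:,:2].mean(0),np.ones(len(P))]; print('plane',np.linalg.lstsq(A,P[:,2],rcond=None)[0])
    # channel: points z .006-.0135
    c=W[reg&(z>.007)&(z<.013)]; l,st,_,ce=0,0,0,0
    q=c[:,:2]; print('chan',len(q)); 
    rg=(y<-.22)&(y>-.44)&(x>.3)&(x<.55)&(z>.018)&(z<.04); rect(W[rg],'tray')
    rg=(y<-.08)&(y>-.40)&(x>.58)&(x<.70); rect(W[rg&(z>.035)&(z<.055)],'box'); rect(W[rg&(z>.052)],'tab'); rect(W[rg&(z>.005)],'strip')
    jars(s,W)
    cr=s['img'][150:270,95:215]; cv2.imwrite('pics/crop1.png',np.hstack([cv2.resize(cr,(590,590),interpolation=cv2.INTER_CUBIC)]))
    s=snapshot('scene'); cv2.imwrite('pics/crop2.png',cv2.resize(s['img'][140:270,130:290],(800,600),interpolation=cv2.INTER_CUBIC))
E
python3 b.py
```

```text
350.4466328122466
base 2329 [574.6 215.8] [241.3 342.8] 73.5
stand 4803 [542.9 245.8] [183.1 179.4] 86.9
bar 165 [540.8 244.1] [68.8 14.6] 86.7
[0.08408064 0.08831836 0.09064635]
plane [ 0.10204026 -0.0037452   0.0559781 ]
chan 253
tray 665 [ 419.5 -322. ] [220.1 131.6] 5.8
box 754 [ 650.5 -283.4] [ 50.7 145. ] 7.1
tab 61 [ 648.8 -281.5] [ 31.7 140.2] 6.3
strip 1888 [ 647.5 -224.5] [265.6  97. ] 90.0
cap uv [314. 129.] xy [ 746. -169.] r 24 z 0.067 [102.  85. 135.]
cap uv [278. 204.] xy [547. -79.] r 25 z 0.067 [146. 148. 143.]
cap uv [239. 207.] xy [537.  22.] r 24 z 0.067 [147. 148. 143.]
cap uv [318. 207.] xy [ 541. -179.] r 25 z 0.067 [143. 147. 142.]
cap uv [233. 248.] xy [433.  32.] r 25 z 0.067 [150. 150. 145.]
cap uv [317. 249.] xy [ 436. -178.] r 25 z 0.067 [145. 148. 143.]
cap uv [281. 253.] xy [425. -88.] r 24 z 0.067 [149. 151. 145.]
cap uv [312. 285.] xy [ 347. -165.] r 25 z 0.067 [125.  61.  34.]
```

View pics/crop2.png

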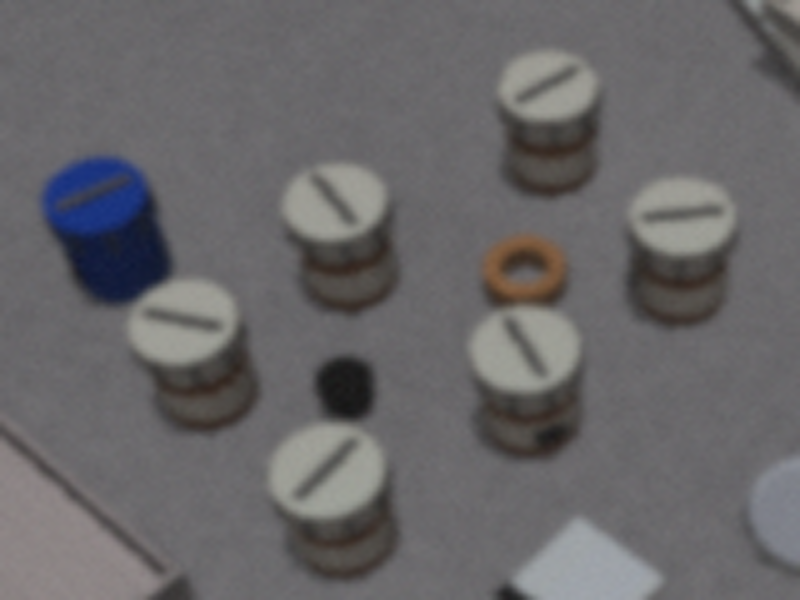

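View pics/crop1.png

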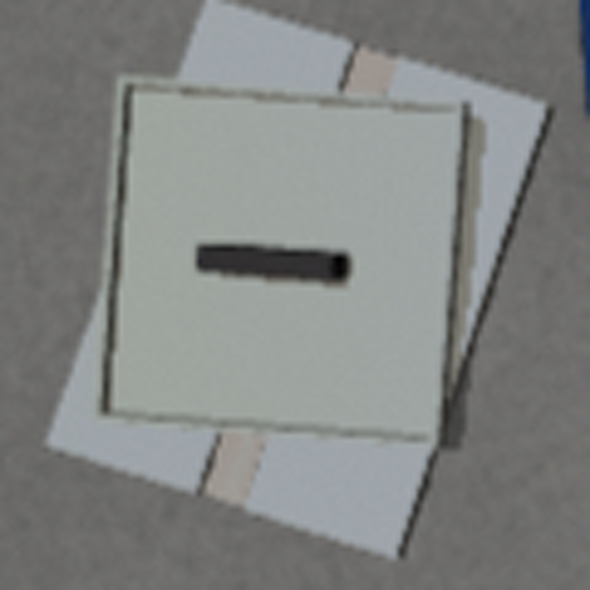

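```bash
python3 - <<'E'
from h import *
s=snapshot('top'); 
C=np.array([[208,0],[550,106],[400,557],[47,443]])/590*120+[95,150]
P=np.array([w(s,c,.018)[:2] for c in C]); print(P.round(3),'ctr',P.mean(0))
e=lambda v:np.degrees(np.arctan2(v[1],v[0]))
print(e(P[0]-P[3]),e(P[1]-P[2]),np.linalg.norm(P[0]-P[3]),np.linalg.norm(P[1]-P[0]),e(P[0]-P[1]))
for c in [(368,72),(232,465)]: print('chan',w(s,np.array(c)/590*120+[95,150],.010))
W=cloud(s); x,y,z=[W[...,i] for i in range(3)]
bx=(y<-.26)&(y>-.40)&(x>.6)&(x<.70)&(z>.04)&(z<.055)
r=cv2.minAreaRect(W[bx][:,:2].astype(np.float32)*1000);print('box',r)
tb=(y<-.19)&(y>-.25)&(x>.6)&(x<.70)&(z>.04); q=W[tb];print('tab',len(q),np.median(q,0),q.max(0),q.min(0))
for n in ['tab_top','mark']:
    for cam in ['top']:
        print(n,[(w(s,r['uv'],.06 if n=='tab_top' else .008).round(3),r['conf']) for r in pinpoint(n,cam)][:2])
E
```

```text
[[0.691 0.304]
 [0.635 0.113]
 [0.389 0.184]
 [0.446 0.377]] ctr [0.54013948 0.24456717]
-16.665802274971007 -16.261415516830205 0.25595571315012866 0.19925672055758986 73.83909348512809
chan [0.65374746 0.21551764 0.01      ]
chan [0.43559389 0.27952732 0.01      ]
box ((653.40869140625, -307.53961181640625), (50.00175094604492, 99.10838317871094), 6.889073371887207)
tab 75 [ 0.64110565 -0.21455181  0.0594037 ] [ 0.65850837 -0.21011788  0.06528306] [ 0.62530105 -0.22275397  0.04028266]
tab_top [(array([ 0.64 , -0.218,  0.06 ]), 0.61)]
mark [(array([ 0.645, -0.145,  0.008]), 0.69)]
```

```bash
python3 -m inch '[[[0,0,-0.17],[4.4,-3.5,0],0.55],[[0,0,-0.17],[4.4,-3.5,0],0.55],[[0,0,-0.17],[4.4,-3.5,0],0.55],[[0,0,-0.17],[4.4,-3.5,0],0.55],[[0,0,-0.17],[4.4,-3.5,0],0.55],[[0,0,-0.17],[4.4,-3.5,0],0.55],[[0,0,-0.17],[4.4,-3.5,0],0.55],[[0,0,-0.17],[4.4,-3.5,0],0.55]]' 40
python3 -m inch '[[[0,0,-0.015],[4.4,-3,0],0.55],[[0,0,0],[0.2,-0.2,-3],0.55],[[0,0,0],[0,0,0],0.55],[[0,0,0],[0,0,0],0.55],[[0,0,0],[0,0,0],0.55],[[0,0,0],[0,0,0],0.55],[[0,0,0],[0,0,0],0.55],[[0,0,0],[0,0,0],0.55]]'
```

```text
clock: 2.55
tool_pos: [0.4965, 0.2757, 0.2314]
eef_rot: [[0.046, 0.999, 0.0], [0.999, -0.046, 0.0], [0.0, 0.0, -1.0]]
contact_force: [-1.2, 0.2, -0.2]
finger_gap: 0.047
clock: 3.55
tool_pos: [0.5412, 0.2449, 0.2014]
eef_rot: [[0.056, 0.998, -0.0], [0.998, -0.056, 0.0], [0.0, -0.0, -1.0]]
contact_force: [0.1, 0.3, -0.7]
finger_gap: 0.0467
```

```bash
python3 -m inch '[[[0,0,0],[0,0,-5],0.55],[[0,0,0],[0,0,-5],0.55],[[0,0,0],[0,0,-2.5],0.55],[[0,0,0],[0,0,-1.2],0.55],[[0,0,0],[0,0,0],0],[[0,0,0],[0,0,0],0],[[0,0,0],[0,0,0],0],[[0,0,0],[0,0,0],0]]' 30
python3 - <<'E'
import sys; sys.path.insert(0,'.')
from b import *
s=snapshot('wrist'); cv2.imwrite('pics/w1.png',s['img'])
E
```

```text
clock: 4.55
tool_pos: [0.5421, 0.2451, 0.0654]
eef_rot: [[0.056, 0.998, 0.002], [0.998, -0.056, 0.001], [0.001, 0.002, -1.0]]
contact_force: [3.1, -0.4, 8.0]
finger_gap: 0.0137
```

View pics/w1.png

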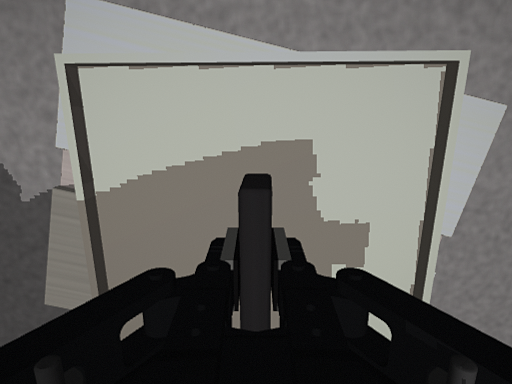

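```bash
python3 -m inch '[[[0,0,0.12],[0,0,0],0],[[0,0,0.15],[0,0,0],0],[[0,0,0.15],[0,0,0],0],[[0,0,0.15],[0,0,0],0],[[0,0,0.15],[0,0,0],0],[[0,0,0.15],[0,0,0],0],[[0,0,0.15],[0,0,0],0],[[0,0,0.15],[0,0,0],0]]'
python3 -m inch '[[[0,0,0.12],[0,0,0],0],[[0,0,0.052],[0,0,0],0],[[0,0,0],[0,0,-0.2],0],[[0,0,0],[0,0,-0.2],0],[[0,0,0],[0,0,-0.2],0],[[0,0,0],[0,0,-0.2],0],[[0,0,0],[0,0,0],0],[[0,0,0],[0,0,0],0]]'
python3 - <<'E'
import sys; sys.path.insert(0,'.')
from b import *
s=snapshot('top'); cv2.imwrite('pics/t2.png',cv2.resize(s['img'][150:270,95:215],(590,590),interpolation=cv2.INTER_CUBIC))
W=cloud(s);x,y,z=[W[...,i] for i in range(3)]
P=W[(y>.1)&(y<.4)&(x>.4)&(x<.7)&(z>.03)&(z<.075)];rect(P,'stand');print(np.median(P[:,2]))
E
```

```text
clock: 5.6
tool_pos: [0.5413, 0.2441, 0.0652]
eef_rot: [[-0.899, 0.438, 0.0], [0.438, 0.899, -0.001], [-0.0, -0.001, -1.0]]
contact_force: [-7.7, -1.7, 6.0]
finger_gap: 0.0133
clock: 6.6
tool_pos: [0.5413, 0.2451, 0.0575]
eef_rot: [[-0.96, 0.281, 0.001], [0.281, 0.96, 0.0], [-0.001, 0.0, -1.0]]
contact_force: [-8.1, -2.6, 18.6]
finger_gap: 0.0133
stand 3053 [538.8 245. ] [180.8 180.3] 73.8
0.04699433048594847
```

View pics/t2.png

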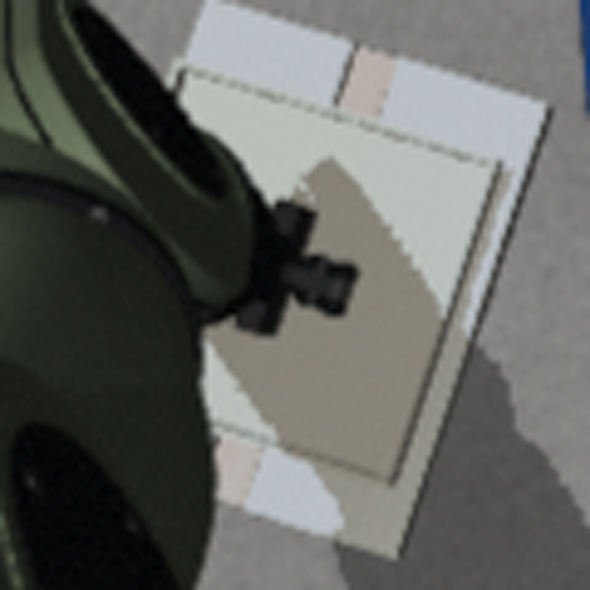

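```bash
python3 -m inch '[[[0,0,0],[0,0,0],0.5],[[0,0,0],[0,0,0],0.5],[[0,0,0],[0,0,2.5],0.5],[[0,0,0],[0,0,6],0.5],[[0,0,-0.16],[0,-3,1],0.75],[[0,0,-0.16],[0,-4.4,0],0.75],[[0,0,-0.16],[-0.2,-5,0],0.75],[[0,0,-0.16],[-0.2,-5,0],0.75]]'
python3 -m inch '[[[0,0,-0.16],[0,-4.9,-1],0.75],[[0,0,-0.16],[0,0,-1],0.75],[[0,0,-0.16],[0,0,-1],0.75],[[0,0,-0.16],[0,0,-1],0.75],[[0,0,0],[0,0,0],0.75],[[0,0,0],[0,0,0],0.75],[[0,0,0],[0,0,0],0.75],[[0,0,0],[0,0,0],0.75]]' 50
python3 - <<'E'
import sys; sys.path.insert(0,'.')
from b import *
s=snapshot('top'); W=cloud(s);x,y,z=[W[...,i] for i in range(3)]
m=(y>.1)&(y<.4)&(x>.4)&(x<.7)&(z>.03)
P=W[m&(z<.066)];rect(P,'stand');A=np.c_[P[:,:2]-P[:,:2].mean(0),np.ones(len(P))]; print('plane',np.linalg.lstsq(A,P[:,2],rcond=None)[0])
P=W[m&(z>.07)&(z<.09)];rect(P,'bar');print(np.median(P[:,2])); jars(s,W)
s=snapshot('wrist'); cv2.imwrite('pics/w3.png',s['img'])
o=observe();print(o['joint_pos'],o['contact_force'],o['wrist_torque'])
E
```

```text
clock: 7.65
tool_pos: [0.5372, 0.0694, 0.1514]
eef_rot: [[-0.598, 0.802, 0.001], [0.802, 0.598, -0.0], [-0.0, 0.0, -1.0]]
contact_force: [0.5, 0.1, -0.4]
finger_gap: 0.0641
clock: 8.65
tool_pos: [0.5373, 0.0218, 0.1115]
eef_rot: [[-0.007, 1.0, 0.0], [1.0, 0.007, 0.0], [0.0, 0.0, -1.0]]
contact_force: [-0.3, 0.3, 0.2]
finger_gap: 0.0641
stand 3322 [543.1 259.6] [151.4 180. ] 73.8
plane [0.00561956 0.01441262 0.04813964]
bar 185 [539.  245.1] [15.  69.2] 73.3
0.08057614403046687
cap uv [314. 129.] xy [ 746. -169.] r 24 z 0.067 [122. 103. 160.]
cap uv [278. 204.] xy [547. -79.] r 24 z 0.067 [172. 175. 169.]
cap uv [318. 207.] xy [ 541. -180.] r 25 z 0.067 [168. 173. 168.]
cap uv [317. 249.] xy [ 436. -178.] r 25 z 0.067 [171. 175. 169.]
cap uv [281. 253.] xy [425. -87.] r 24 z 0.067 [176. 177. 171.]
cap uv [312. 285.] xy [ 346. -165.] r 24 z 0.067 [150.  75.  42.]
[-0.17826798  0.83358382  0.14844568  1.75900812 -0.2063968   0.56404743
  0.10356378] [ 0.62091356 -0.0690435  -0.79091636] [-0.02761715 -0.0381645  -0.05582019]
```

View pics/w3.png

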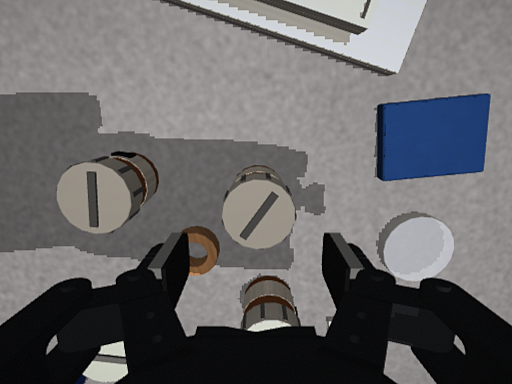

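Seated: the bar top is at 80.6 mm (expected 80) and the stand angle and centre match the base. Now to grasp the first jar.

```bash
cat > tw.py <<'E'
import sys; from h import *
s=snapshot('scene'); x,y=float(sys.argv[2]),float(sys.argv[3])
p=np.array(s['R'])@[x,y,.03]+np.array(s['t']); u=int(s['fx']*p[0]/p[2]+s['cx']); v=int(s['fy']*p[1]/p[2]+s['cy'])
c=s['img'][v-30:v+30,u-30:u+30]; np.save(f'pics/{sys.argv[1]}.npy',c)
o=observe(); print('torque',np.round(o['wrist_torque'],3),'F',np.round(o['contact_force'],1))
E
python3 -m inch '[[[0,0,0],[0,0,-4],0.75],[[0,0,0],[0,0,-3],0.75],[[0,0,0],[0,0,-0.8],0.75],[[0,0,0],[0,0,0],0.2],[[0,0,0],[0,0,0],0.2],[[0,0,0],[0,0,0],0.2],[[0,0,0],[0,0,0],0.2],[[0,0,0],[0,0,0],0.2]]' 50
python3 tw.py a0 .537 .022
python3 -m inch '[[[0,0,0.16],[0,0,0],0.2],[[0,0,0.16],[0,0,0],0.2],[[0,0,0.16],[0,0,0],0.2],[[0,0,0.16],[0,0,0],0.2],[[0,0,0.16],[0,0,0],0.2],[[0,0,0.16],[0,0,0],0.2],[[0,0,0],[0,0,0],0.2],[[0,0,0],[0,0,0],0.2]]' 
python3 tw.py a1 .537 .022
python3 - <<'E'
import numpy as np,cv2
cv2.imwrite('pics/aa.png',cv2.resize(np.hstack([np.load(f'pics/a{i}.npy') for i in (0,1)]),(800,400),interpolation=cv2.INTER_CUBIC))
E
```

```text
clock: 9.75
tool_pos: [0.5376, 0.0219, 0.0337]
eef_rot: [[-0.006, 1.0, 0.001], [1.0, 0.006, 0.0], [0.0, 0.001, -1.0]]
contact_force: [0.9, 0.1, 6.2]
finger_gap: 0.047
torque [0.048 0.134 0.005] F [-0.3 -0.4  7.8]
clock: 10.8
tool_pos: [0.5369, 0.0219, 0.0337]
eef_rot: [[-0.823, 0.569, -0.001], [0.569, 0.823, -0.0], [0.0, -0.0, -1.0]]
contact_force: [-3.7, 0.4, 10.4]
finger_gap: 0.0465
torque [ 0.032  1.032 -0.015] F [-3.7  2.2 10.2]
```

View pics/aa.png

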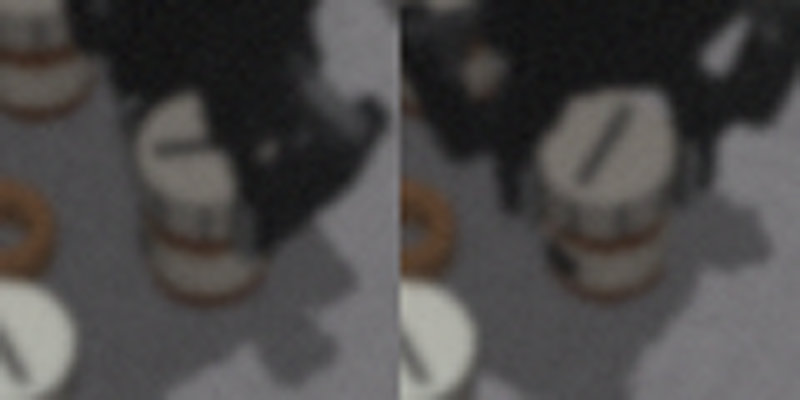

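Jar A is tight: its body's dark dot, hidden before the twist, came round to the left front (pixel (560,260)). It goes on the stand.

```bash
python3 -m inch '[[[0,0,0],[0,0,4],0.2],[[0,0,0],[0,0,6],0.2],[[0,0,-0.15],[1,4,0],0.2],[[0,0,-0.15],[1,4.2,0],0.2],[[0,0,-0.15],[1,4.3,0],0.2],[[0,0,-0.15],[1,4.3,0],0.2],[[0,0,-0.15],[1,4.3,0],0.2],[[0,0,-0.14],[0.9,4.2,0],0.2]]'
python3 -m inch '[[[0,0,0],[0,0,-3],0.2],[[0,0,0],[0,0,-1.5],0.2],[[0,0,0],[0,0,-0.7],0.2],[[0,0,0],[0,0,0],0.2],[[0,0,0],[0,0,0],0.7],[[0,0,0],[0,0,0],0.7],[[0,0,0],[0,0,3],0.7],[[0,0,0],[0,0,5],0.7]]'
```

```text
clock: 11.85
tool_pos: [0.5962, 0.2763, 0.1332]
eef_rot: [[-0.072, 0.997, -0.0], [0.997, 0.072, -0.0], [-0.0, -0.0, -1.0]]
contact_force: [1.0, -0.7, -3.0]
finger_gap: 0.0466
clock: 12.85
tool_pos: [0.5957, 0.2746, 0.1616]
eef_rot: [[-0.076, 0.997, -0.002], [0.997, 0.076, -0.001], [-0.001, -0.002, -1.0]]
contact_force: [0.2, 0.7, 0.5]
finger_gap: 0.0594
```

```bash
cat > chk.py <<'E'
import sys
from b import *
s=snapshot('top'); W=cloud(s); jars(s,W)
x,y,z=[W[...,i] for i in range(3)]
m=(y>.1)&(y<.4)&(x>.4)&(x<.7)
P=W[m&(z>.1)&(z<.122)]
n,l,st,ce=cv2.connectedComponentsWithStats((m&(z>.1)&(z<.122)).astype(np.uint8))
for i in range(1,n):
    if st[i,4]>60:
        c,r=cv2.minEnclosingCircle(W[l==i][:,:2].astype(np.float32)*1000);print('on stand',np.round(c),round(r))
P=W[m&(z>.07)&(z<.09)];print('bar z',np.median(P[:,2]))
E
python3 -m inch '[[[0,0,-0.01],[-2.7,-4,0],0.75],[[0,0,-0.01],[-2.7,-4,0],0.75],[[0,0,-0.01],[-2.7,-4,0],0.75],[[0,0,-0.01],[-2.7,-4,0],0.75],[[0,0,-0.01],[-2.7,-4,-1],0.75],[[0,0,0],[-2.7,-4.2,-2],0.75],[[0,0,0],[0,0,-2],0.75],[[0,0,0],[0,0,0],0.75]]' 50
python3 chk.py; python3 tw.py b0 .433 .032
```

```text
clock: 13.85
tool_pos: [0.4342, 0.0327, 0.111]
eef_rot: [[-0.025, 1.0, -0.001], [1.0, 0.025, 0.0], [0.0, -0.001, -1.0]]
contact_force: [0.3, 1.1, 0.5]
finger_gap: 0.0641
cap uv [314. 129.] xy [ 745. -169.] r 25 z 0.067 [114.  96. 150.]
cap uv [278. 204.] xy [547. -79.] r 24 z 0.067 [162. 165. 160.]
cap uv [318. 207.] xy [ 542. -179.] r 25 z 0.067 [160. 164. 159.]
cap uv [317. 249.] xy [ 436. -178.] r 25 z 0.067 [161. 165. 160.]
cap uv [281. 253.] xy [424. -88.] r 24 z 0.067 [166. 168. 162.]
cap uv [312. 285.] xy [ 346. -165.] r 24 z 0.067 [142.  70.  40.]
on stand [596. 275.] 25
bar z 0.08035015606955007
torque [-0.003 -0.033  0.003] F [0.2 0.7 0.3]
```

```bash

python3 -m inch '[[[0,0,0],[0,0,-4],0.75],[[0,0,0],[0,0,-3],0.75],[[0,0,0],[0,0,-0.7],0.75],[[0,0,0],[0,0,0],0.2],[[0,0,0],[0,0,0],0.2],[[0,0,0],[0,0,0],0.2],[[0,0,0],[0,0,0],0.2],[[0,0,0],[0,0,0],0.2]]' 50
python3 tw.py b1 .433 .032
python3 -m inch '[[[0,0,0.16],[0,0,0],0.2],[[0,0,0.16],[0,0,0],0.2],[[0,0,0.16],[0,0,0],0.2],[[0,0,0.16],[0,0,0],0.2],[[0,0,0],[0,0,0],0.2],[[0,0,0],[0,0,0],0.2],[[0,0,0],[0,0,0],0.2],[[0,0,0],[0,0,0],0.2]]' 
python3 tw.py b2 .433 .032
python3 -m inch '[[[0,0,0.16],[0,0,0],0.2],[[0,0,0.16],[0,0,0],0.2],[[0,0,0.16],[0,0,0],0.2],[[0,0,0.16],[0,0,0],0.2],[[0,0,0],[0,0,0],0.2],[[0,0,0],[0,0,0],0.2],[[0,0,0],[0,0,0],0.2],[[0,0,0],[0,0,0],0.2]]' 
python3 tw.py b3 .433 .032
cat > mont.py <<'E'
import numpy as np,cv2,sys
k=sys.argv[1]
cv2.imwrite(f'pics/{k}m.png',cv2.resize(np.hstack([np.load(f'pics/{k}{i}.npy')[:,5:55] for i in range(4)]),(800,240),interpolation=cv2.INTER_CUBIC))
E
python3 mont.py b
```

```text
clock: 14.95
tool_pos: [0.4348, 0.033, 0.0351]
eef_rot: [[-0.026, 1.0, 0.002], [1.0, 0.026, 0.0], [0.0, 0.002, -1.0]]
contact_force: [0.2, 0.7, 11.1]
finger_gap: 0.0465
torque [ 0.14   0.074 -0.029] F [-0.8  1.4 11.3]
clock: 16.0
tool_pos: [0.4346, 0.0328, 0.0351]
eef_rot: [[-0.618, 0.786, 0.001], [0.786, 0.618, -0.0], [-0.001, 0.001, -1.0]]
contact_force: [-0.7, 0.5, 12.2]
finger_gap: 0.047
torque [-0.09   0.303 -0.019] F [-1.3  0.1 12.6]
clock: 17.05
tool_pos: [0.4347, 0.0327, 0.0351]
eef_rot: [[-0.965, 0.262, 0.002], [0.262, 0.965, -0.001], [-0.002, -0.0, -1.0]]
contact_force: [-1.0, 0.1, 11.1]
finger_gap: 0.0469
torque [-0.139  0.062 -0.018] F [-0.4 -0.  13.5]
```

View pics/bm.png

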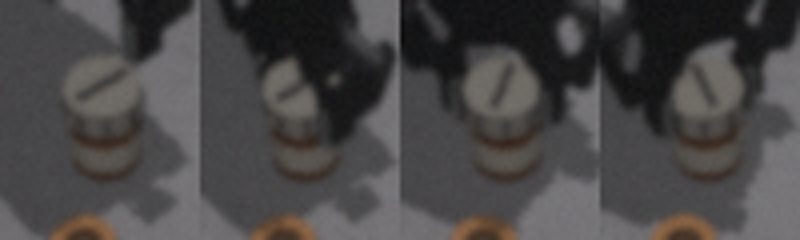

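No dot shows on jar B in any frame, so this is still unclear. I'll unroll the body's texture numerically so the dot's bearing can be measured.

```bash
cat > dot.py <<'E'
import sys
from h import *
def prof(s,x,y,zb=0,show=True):
    g=cv2.cvtColor(s['img'],cv2.COLOR_BGR2GRAY).astype(np.float32); R,t=np.array(s['R']),np.array(s['t']); c=-R.T@t
    a0=np.degrees(np.arctan2(c[1]-y,c[0]-x)); A=a0+np.arange(-80,81,10); H=np.arange(.004,.034,.003)
    X=np.array([[[x+.022*np.cos(np.radians(a)),y+.022*np.sin(np.radians(a)),zb+h] for a in A] for h in H])
    p=X@R.T+t; u=(s['fx']*p[...,0]/p[...,2]+s['cx']).astype(np.float32); v=(s['fy']*p[...,1]/p[...,2]+s['cy']).astype(np.float32)
    m=cv2.remap(g,u,v,cv2.INTER_LINEAR); 
    if show: print((x,y),'ang',' '.join(f'{a:4.0f}' for a in A)); print('   med',' '.join(f'{q:4.0f}' for q in np.median(m,0))); print('   min',' '.join(f'{q:4.0f}' for q in m.min(0)))
    return m
if __name__=='__main__':
    s=snapshot('scene'); a=[float(q) for q in sys.argv[1:]]
    for i in range(0,len(a),3): prof(s,*a[i:i+3])
    o=observe(); print('yaw y',np.degrees(np.arctan2(o['eef_rot'][1][1],o['eef_rot'][0][1])).round(1),'tau z',np.round(o['wrist_torque'],3))
E
python3 dot.py .434 .033 0 .547 -.079 0 .542 -.179 0 .436 -.178 0 .424 -.088 0 .596 .275 .046
```

```text
(0.434, 0.033) ang -118 -108  -98  -88  -78  -68  -58  -48  -38  -28  -18   -8    2   12   22   32   42
   med   68   69   69   71   74   76   77   78   79   78   78   77   75   71   68   69   71
   min   52   52   58   60   60   56   55   54   55   55   54   58   57   55   61   63   64
(0.547, -0.079) ang -115 -105  -95  -85  -75  -65  -55  -45  -35  -25  -15   -5    5   15   25   35   45
   med   78   75   72   74   78   79   83   78   65   50   46   49   63   72   78   81   81
   min   74   72   65   65   64   63   61   60   58   39   35   38   49   63   68   73   78
(0.542, -0.179) ang -103  -93  -83  -73  -63  -53  -43  -33  -23  -13   -3    7   17   27   37   47   57
   med   79   78   78   78   79   84   84   81   80   81   78   75   73   72   79   89   96
   min   78   75   68   62   62   65   65   62   62   65   64   67   66   65   76   85   85
(0.436, -0.178) ang  -98  -88  -78  -68  -58  -48  -38  -28  -18   -8    2   12   22   32   42   52   62
   med   77   75   76   78   83   83   83   81   78   76   74   70   69   69   76   86   92
   min   75   69   62   64   62   61   61   58   58   58   58   58   57   59   70   76   86
(0.424, -0.088) ang -107  -97  -87  -77  -67  -57  -47  -37  -27  -17   -7    3   13   23   33   43   53
   med   78   76   72   73   77   78   79   79   77   79   78   74   72   72   72   77   80
   min   75   71   66   60   59   59   56   54   57   57   64   59   54   56   55   68   76
(0.596, 0.275) ang -143 -133 -123 -113 -103  -93  -83  -73  -63  -53  -43  -33  -23  -13   -3    7   17
   med  105   93   72   67   69   73   79   82   81   85   86   86   88   86   89   97  105
   min   99   83   63   57   61   64   62   63   62   65   66   66   66   67   71   80   84
yaw y 74.8 tau z [-0.121  0.047 -0.023]
```

```bash

python3 -m inch '[[[0,0,0],[0,0,3],0.2],[[0,0,-0.17],[0,0,0],0.2],[[0,0,-0.17],[0,0,0],0.2],[[0,0,-0.17],[0,0,0],0.2],[[0,0,-0.17],[0,0,0],0.2],[[0,0,-0.17],[0,0,0],0.2],[[0,0,-0.17],[0,0,0],0.2],[[0,0,0],[0,0,0],0.2]]' |head -1
python3 dot.py .434 .033 .03
python3 -m inch '[[[0,0,0],[0,0,0],0.2],[[0,0,-0.17],[0,0,0],0.2],[[0,0,-0.17],[0,0,0],0.2],[[0,0,-0.17],[0,0,0],0.2],[[0,0,-0.17],[0,0,0],0.2],[[0,0,-0.17],[0,0,0],0.2],[[0,0,-0.17],[0,0,0],0.2],[[0,0,0],[0,0,0],0.2]]' |head -1
python3 dot.py .434 .033 .03
python3 -m inch '[[[0,0,0],[0,0,0],0.2],[[0,0,-0.17],[0,0,0],0.2],[[0,0,-0.17],[0,0,0],0.2],[[0,0,-0.17],[0,0,0],0.2],[[0,0,-0.17],[0,0,0],0.2],[[0,0,-0.17],[0,0,0],0.2],[[0,0,-0.17],[0,0,0],0.2],[[0,0,0],[0,0,0],0.2]]' |head -1
python3 dot.py .434 .033 .03
```

```text
clock: 18.15
(0.434, 0.033) ang -118 -108  -98  -88  -78  -68  -58  -48  -38  -28  -18   -8    2   12   22   32   42
   med   66   66   67   71   73   79   78   77   79   76   80   76   71   65   64   65   55
   min   59   56   54   54   54   54   52   49   50   51   53   53   53   54   48   41   36
yaw y 16.6 tau z [0.012 0.038 0.026]
clock: 19.2
(0.434, 0.033) ang -118 -108  -98  -88  -78  -68  -58  -48  -38  -28  -18   -8    2   12   22   32   42
   med   66   66   66   70   71   68   67   67   65   67   70   68   58   50   48   52   55
   min   53   49   48   54   53   52   37   34   32   45   52   53   53   40   39   45   47
yaw y -41.8 tau z [-0.016  0.053  0.01 ]
clock: 20.25
(0.434, 0.033) ang -118 -108  -98  -88  -78  -68  -58  -48  -38  -28  -18   -8    2   12   22   32   42
   med   63   65   66   69   72   75   66   47   44   45   53   68   69   69   68   69   70
   min   49   53   54   56   54   52   48   39   30   29   47   51   55   58   62   63   65
yaw y -100.2 tau z [-0.001  0.056 -0.031]
```

```bash

python3 -m inch '[[[0,0,0],[0,0,-2],0.2],[[0,0,0],[0,0,-1],0.2],[[0,0,0],[0,0,0],0.2],[[0,0,0.16],[0,0,0],0.2],[[0,0,0.16],[0,0,0],0.2],[[0,0,0.16],[0,0,0],0.2],[[0,0,0.16],[0,0,0],0.2],[[0,0,0],[0,0,0],0.2]]'
python3 dot.py .434 .033 0
```

```text
clock: 21.3
tool_pos: [0.4343, 0.0328, 0.0345]
eef_rot: [[0.897, 0.443, 0.0], [0.443, -0.897, 0.0], [0.0, -0.0, -1.0]]
contact_force: [-0.5, -0.9, -2.1]
finger_gap: 0.0466
(0.434, 0.033) ang -118 -108  -98  -88  -78  -68  -58  -48  -38  -28  -18   -8    2   12   22   32   42
   med   38   44   55   57   60   59   65   72   76   75   54   44   44   48   56   63   68
   min   26   30   26   26   27   33   49   51   49   51   50   32   30   37   50   61   66
yaw y -63.9 tau z [ 0.048  0.029 -0.005]
```

The wrist still carries the jar's weight (Fz −2 N), so that turn may have been in the air. I'll press down a little and repeat it.

```bash

python3 -m inch '[[[0,0,0],[0,0,-0.2],0.2],[[0,0,0],[0,0,-0.1],0.2],[[0,0,0],[0,0,0],0.2],[[0,0,0],[0,0,0],0.2],[[0,0,0],[0,0,0],0.2],[[0,0,0],[0,0,0],0.2],[[0,0,0],[0,0,0],0.2],[[0,0,0],[0,0,0],0.2]]'
python3 dot.py .434 .033 0
python3 -m inch '[[[0,0,0.16],[0,0,0],0.2],[[0,0,0.16],[0,0,0],0.2],[[0,0,0.16],[0,0,0],0.2],[[0,0,0.16],[0,0,0],0.2],[[0,0,0],[0,0,0],0.2],[[0,0,0],[0,0,0],0.2],[[0,0,0],[0,0,0],0.2],[[0,0,0],[0,0,0],0.2]]'
python3 dot.py .434 .033 0
```

```text
clock: 22.35
tool_pos: [0.4344, 0.0327, 0.0324]
eef_rot: [[0.898, 0.439, 0.001], [0.439, -0.898, 0.0], [0.001, 0.0, -1.0]]
contact_force: [-4.3, -1.2, 40.2]
finger_gap: 0.0465
(0.434, 0.033) ang -118 -108  -98  -88  -78  -68  -58  -48  -38  -28  -18   -8    2   12   22   32   42
   med   36   37   47   56   59   62   67   73   78   73   54   45   44   49   57   64   68
   min   27   27   24   21   22   28   44   50   52   52   51   31   30   36   50   61   66
yaw y -64.0 tau z [0.125 1.065 0.042]
clock: 23.4
tool_pos: [0.4351, 0.0334, 0.0324]
eef_rot: [[0.458, 0.889, 0.003], [0.889, -0.458, 0.001], [0.002, 0.002, -1.0]]
contact_force: [0.9, 3.4, 37.2]
finger_gap: 0.0469
(0.434, 0.033) ang -118 -108  -98  -88  -78  -68  -58  -48  -38  -28  -18   -8    2   12   22   32   42
   med   66   67   68   71   72   76   76   73   65   63   61   58   56   56   52   49   47
   min   62   60   57   57   56   54   54   51   44   29   28   27   42   49   44   36   30
yaw y -27.2 tau z [1.009 0.337 0.009]
```

```bash
python3 tw.py b4 .434 .033; python3 - <<'E'
import numpy as np,cv2
cv2.imwrite('pics/b4.png',cv2.resize(np.load('pics/b4.npy'),(500,500),interpolation=cv2.INTER_CUBIC))
E
```

```text
torque [0.983 0.357 0.047] F [ 1.   3.6 38.3]
```

View pics/b4.png

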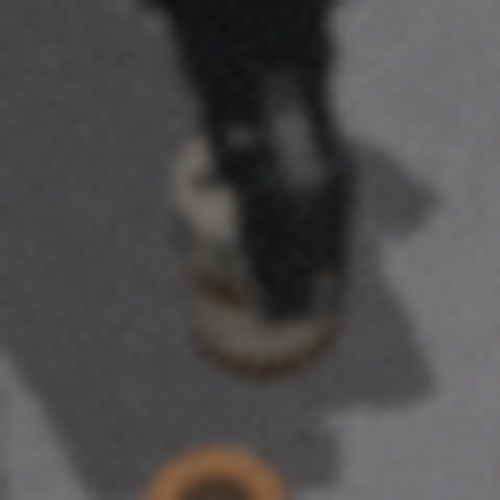

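```bash

python3 -m inch '[[[0,0,0],[0,0,0.2],0.2],[[0,0,0],[0,0,0.1],0.75],[[0,0,0],[0,0,0],0.75],[[0,0,0],[0,0,0],0.75],[[0,0,0],[0,0,4],0.75],[[0,0,0],[0,0,4],0.75],[[0,0,0],[0,0,4],0.75],[[0,0,0],[0,0,0],0.75]]'
python3 dot.py .434 .033 0
```

```text
clock: 24.5
tool_pos: [0.435, 0.0331, 0.1562]
eef_rot: [[0.456, 0.89, 0.003], [0.89, -0.456, 0.001], [0.002, 0.003, -1.0]]
contact_force: [0.0, 0.1, -0.9]
finger_gap: 0.0642
(0.434, 0.033) ang -118 -108  -98  -88  -78  -68  -58  -48  -38  -28  -18   -8    2   12   22   32   42
   med   67   68   68   69   71   74   77   76   75   75   76   72   65   59   51   51   53
   min   59   57   55   54   54   55   53   52   52   51   49   53   56   49   45   47   50
yaw y -27.1 tau z [ 0.018 -0.01   0.008]
```

B is tight too: under load its dot went from −3° to about +27° as the wrist turned 37°. Back to grasp it and carry it to the stand.

```bash

python3 -m inch '[[[0,0,0],[0,0,-5],0.75],[[0,0,0],[0,0,-5],0.75],[[0,0,0],[0,0,-2.2],0.75],[[0,0,0],[0,0,0],0.2],[[0,0,0],[0,0,0],0.2],[[0,0,0],[0,0,0],0.2],[[0,0,0],[0,0,4],0.2],[[0,0,0],[0,0,6],0.2]]'
python3 -m inch '[[[0,0,0.03],[1.2,4.4,0],0.2],[[0,0,0.03],[1.2,4.4,0],0.2],[[0,0,0.03],[1.2,4.4,0],0.2],[[0,0,0.03],[1.3,4.5,0],0.2],[[0,0,0.03],[1.3,4.5,0],0.2],[[0,0,0.03],[1.3,4.6,0],0.2],[[0,0,0],[0,0,-3],0.2],[[0,0,0],[0,0,-1],0.2]]'
```

```text
clock: 25.55
tool_pos: [0.4337, 0.0329, 0.1335]
eef_rot: [[0.457, 0.89, -0.002], [0.89, -0.457, 0.0], [-0.0, -0.002, -1.0]]
contact_force: [1.0, 0.4, -2.2]
finger_gap: 0.0468
clock: 26.55
tool_pos: [0.5085, 0.3007, 0.0916]
eef_rot: [[0.289, 0.957, -0.001], [0.957, -0.289, -0.001], [-0.001, -0.001, -1.0]]
contact_force: [0.7, -0.3, -1.5]
finger_gap: 0.0466
```

```bash

python3 -m inch '[[[0,0,0],[0,0,-0.8],0.2],[[0,0,0],[0,0,-0.4],0.2],[[0,0,0],[0,0,0],0.2],[[0,0,0],[0,0,0],0.7],[[0,0,0],[0,0,0],0.7],[[0,0,0],[0,0,3],0.7],[[0,0,0],[0,0,4],0.7],[[0,0,0],[0,-2,0],0.7]]'
python3 chk.py
```

```text
clock: 27.55
tool_pos: [0.51, 0.2821, 0.1528]
eef_rot: [[0.288, 0.958, 0.004], [0.958, -0.288, 0.003], [0.003, 0.003, -1.0]]
contact_force: [0.4, -0.9, -0.9]
finger_gap: 0.0598
cap uv [314. 129.] xy [ 745. -169.] r 25 z 0.067 [109.  91. 144.]
cap uv [278. 204.] xy [547. -79.] r 25 z 0.067 [156. 158. 153.]
cap uv [318. 207.] xy [ 542. -179.] r 25 z 0.067 [153. 157. 152.]
cap uv [317. 249.] xy [ 436. -178.] r 25 z 0.067 [155. 158. 153.]
cap uv [281. 253.] xy [424. -88.] r 24 z 0.067 [160. 161. 156.]
cap uv [312. 285.] xy [ 346. -165.] r 24 z 0.067 [135.  67.  38.]
on stand [596. 274.] 25
on stand [509. 299.] 24
bar z 0.07987968387586125
```

```bash

python3 -m inch '[[[0,0,0.15],[0.5,-5,0],0.75],[[0,0,0.155],[0.5,-5.1,0],0.75],[[0,0,0.155],[0.5,-5.2,0],0.75],[[0,0,0.155],[0.5,-5.2,0],0.75],[[0,0,0.155],[0.5,-5.2,-1],0.75],[[0,0,0.155],[0.6,-5.2,-2],0.75],[[0,0,0.155],[0.6,-5.2,-2],0.75],[[0,0,0],[0,0,0],0.75]]' 50
python3 dot.py .547 -.079 0
python3 -m inch '[[[0,0,0],[0,0,-4],0.75],[[0,0,0],[0,0,-2],0.75],[[0,0,0],[0,0,-0.9],0.75],[[0,0,0],[0,0,0],0.2],[[0,0,0],[0,0,0],0.2],[[0,0,0],[0,0,0],0.2],[[0,0,0],[0,0,0],0.2],[[0,0,0],[0,0,0],0.2]]' 50
```

```text
clock: 28.6
tool_pos: [0.5454, -0.0849, 0.0991]
eef_rot: [[-0.704, 0.71, -0.002], [0.71, 0.704, -0.002], [0.0, -0.002, -1.0]]
contact_force: [-0.8, 0.5, 0.4]
finger_gap: 0.0642
(0.547, -0.079) ang -115 -105  -95  -85  -75  -65  -55  -45  -35  -25  -15   -5    5   15   25   35   45
   med   75   74   74   77   80   84   84   82   67   50   46   47   61   70   71   71   68
   min   69   71   67   65   67   66   64   60   60   38   32   34   45   56   63   64   65
yaw y 44.8 tau z [ 0.005 -0.039  0.034]
clock: 29.65
tool_pos: [0.5465, -0.0802, 0.0316]
eef_rot: [[-0.707, 0.707, 0.001], [0.707, 0.707, -0.0], [-0.001, 0.0, -1.0]]
contact_force: [-0.3, 0.3, 4.6]
finger_gap: 0.0467
```

```bash

python3 -m inch '[[[0,0,0.16],[0,0,0],0.2],[[0,0,0.16],[0,0,0],0.2],[[0,0,0.16],[0,0,0],0.2],[[0,0,0.16],[0,0,0],0.2],[[0,0,0.16],[0,0,0],0.2],[[0,0,0.16],[0,0,0],0.2],[[0,0,0.16],[0,0,0],0.2],[[0,0,0],[0,0,0],0.2]]' 
python3 dot.py .547 -.079 0
```

```text
clock: 30.65
tool_pos: [0.5466, -0.081, 0.0316]
eef_rot: [[-0.945, -0.328, 0.001], [-0.328, 0.945, -0.001], [-0.001, -0.001, -1.0]]
contact_force: [2.0, -4.5, 5.5]
finger_gap: 0.0469
(0.547, -0.079) ang -115 -105  -95  -85  -75  -65  -55  -45  -35  -25  -15   -5    5   15   25   35   45
   med   23   26   28   35   56   67   76   80   71   50   46   48   53   65   69   71   72
   min   22   22   24   30   45   57   56   61   57   40   34   32   43   57   63   67   69
yaw y 109.0 tau z [-1.194 -0.376 -0.01 ]
```

C is loose: its dot stayed at −12° while the cap turned 64° with the jar on the bench. It goes to the tray.

```bash

python3 -m inch '[[[0,0,0],[0,0,4],0.2],[[0,0,0],[0,0,5],0.2],[[0,0,-0.05],[-1.3,-4.7,0],0.2],[[0,0,-0.05],[-1.3,-4.7,0],0.2],[[0,0,-0.05],[-1.4,-4.7,0],0.2],[[0,0,-0.04],[-1.4,-4.7,0],0.2],[[0,0,-0.04],[-1.4,-4.7,0],0.2],[[0,0,0],[0,0,-3],0.2]]' 
python3 -m inch '[[[0,0,0],[0,0,-3],0.2],[[0,0,0],[0,0,-1.8],0.2],[[0,0,0],[0,0,-0.7],0.2],[[0,0,0],[0,0,0],0.2],[[0,0,0],[0,0,0],0.7],[[0,0,0],[0,0,0],0.7],[[0,0,0],[0,0,3],0.7],[[0,0,0],[0,0,5],0.7]]' 
python3 chk.py; python3 dot.py .542 -.179 0 .436 -.178 0 .424 -.088 0; python3 -c "
from workcell import *;print(observe()['joint_pos'])"
```

```text
clock: 31.7
tool_pos: [0.477, -0.3193, 0.0918]
eef_rot: [[-0.995, -0.095, 0.001], [-0.095, 0.995, -0.003], [-0.001, -0.003, -1.0]]
contact_force: [1.4, 0.4, -3.1]
finger_gap: 0.047
clock: 32.7
tool_pos: [0.4778, -0.3148, 0.1166]
eef_rot: [[-0.994, -0.105, -0.002], [-0.105, 0.994, 0.001], [0.002, 0.001, -1.0]]
contact_force: [0.4, -1.1, -0.3]
finger_gap: 0.0598
cap uv [314. 129.] xy [ 745. -169.] r 25 z 0.067 [110.  92. 145.]
cap uv [318. 207.] xy [ 541. -180.] r 25 z 0.067 [154. 158. 153.]
cap uv [317. 249.] xy [ 436. -178.] r 25 z 0.067 [156. 160. 155.]
cap uv [281. 253.] xy [425. -88.] r 24 z 0.067 [161. 162. 157.]
cap uv [312. 285.] xy [ 346. -165.] r 24 z 0.067 [136.  67.  38.]
on stand [596. 276.] 25
on stand [509. 300.] 25
bar z 0.07980688376217782
(0.542, -0.179) ang -103  -93  -83  -73  -63  -53  -43  -33  -23  -13   -3    7   17   27   37   47   57
   med   77   76   75   76   78   84   83   80   79   78   78   74   73   71   79   89   94
   min   75   73   67   60   61   65   64   62   60   63   64   65   64   66   72   85   84
(0.436, -0.178) ang  -98  -88  -78  -68  -58  -48  -38  -28  -18   -8    2   12   22   32   42   52   62
   med   77   74   74   76   81   80   83   79   75   76   72   67   68   67   74   83   89
   min   73   67   61   63   60   61   58   57   58   59   55   56   56   56   68   79   87
(0.424, -0.088) ang -107  -97  -87  -77  -67  -57  -47  -37  -27  -17   -7    3   13   23   33   43   53
   med   79   75   71   72   76   77   79   79   77   79   79   75   71   71   72   77   80
   min   73   70   59   61   61   59   54   56   57   58   61   60   56   56   59   69   77
yaw y 96.0 tau z [-0.005 -0.074 -0.009]
[ 0.70890794  0.86651625 -0.36223841  1.61383018  0.41652225  0.73195369
  1.82771315]
```

```bash

python3 -m inch '[[[0,0,0],[2.1,4.5,0],0.75],[[0,0,0],[2.1,4.5,0],0.75],[[0,0,0],[2.1,4.5,0],0.75],[[0,0,0],[0,0,-3],0.75],[[0,0,0],[0,0,-4],0.75],[[0,0,0],[0,0,-1.4],0.75],[[0,0,0],[0,0,0],0.2],[[0,0,0],[0,0,0],0.2]]' 50
python3 -m inch '[[[0,0,0],[0,0,0],0.2],[[0,0,0],[0,0,1],0.2],[[0,0,-0.17],[0,0,1],0.2],[[0,0,-0.17],[0,0,0],0.2],[[0,0,-0.17],[0,0,0],0.2],[[0,0,-0.17],[0,0,0],0.2],[[0,0,-0.17],[0,0,0],0.2],[[0,0,-0.17],[0,0,0],0.2]]' 
python3 dot.py .541 -.180 0.02
python3 -m inch '[[[0,0,-0.17],[0,0,0],0.2],[[0,0,-0.17],[0,0,0],0.2],[[0,0,-0.17],[0,0,0],0.2],[[0,0,-0.17],[0,0,0],0.2],[[0,0,-0.17],[0,0,0],0.2],[[0,0,-0.17],[0,0,0],0.2],[[0,0,0],[0,0,0],0.2],[[0,0,0],[0,0,0],0.2]]' 
python3 dot.py .541 -.180 0.02
```

```text
clock: 33.8
tool_pos: [0.5417, -0.1804, 0.0335]
eef_rot: [[-0.995, -0.105, 0.001], [-0.105, 0.995, -0.0], [-0.001, -0.001, -1.0]]
contact_force: [0.6, 0.1, -3.8]
finger_gap: 0.0465
clock: 34.8
tool_pos: [0.5415, -0.18, 0.0532]
eef_rot: [[-0.606, 0.796, 0.001], [0.796, 0.606, 0.0], [-0.0, 0.001, -1.0]]
contact_force: [0.9, 0.2, -2.3]
finger_gap: 0.047
(0.541, -0.18) ang -102  -92  -82  -72  -62  -52  -42  -32  -22  -12   -2    8   18   28   38   48   58
   med   71   74   74   75   76   77   76   76   77   75   73   66   51   45   51   53   50
   min   64   68   64   59   58   52   60   56   59   58   57   55   44   37   47   50   45
yaw y 36.8 tau z [ 0.081 -0.059 -0.035]
clock: 35.85
tool_pos: [0.5413, -0.18, 0.0526]
eef_rot: [[0.351, 0.936, 0.0], [0.936, -0.351, 0.0], [0.001, 0.0, -1.0]]
contact_force: [0.5, -0.1, -3.2]
finger_gap: 0.0465
(0.541, -0.18) ang -102  -92  -82  -72  -62  -52  -42  -32  -22  -12   -2    8   18   28   38   48   58
   med   70   71   72   73   67   53   40   29   27   27   32   32   31   48   63   68   70
   min   64   62   54   54   52   35   22   23   23   23   23   23   29   47   60   65   69
yaw y -20.6 tau z [-0.004  0.017  0.012]
```

```bash

python3 -m inch '[[[0,0,0],[0,0,-1.5],0.2],[[0,0,0],[0,0,-0.6],0.2],[[0,0,0],[0,0,0],0.2],[[0,0,0],[0,0,0],0.2],[[0,0,0],[0,0,0],0.2],[[0,0,0],[0,0,0],0.2],[[0,0,0],[0,0,0],0.2],[[0,0,0],[0,0,0],0.2]]' 
```

```text
clock: 36.9
tool_pos: [0.5409, -0.1801, 0.0321]
eef_rot: [[0.355, 0.935, -0.0], [0.935, -0.355, 0.001], [0.0, -0.0, -1.0]]
contact_force: [-9.7, 4.4, 33.4]
finger_gap: 0.0468
```

```bash

python3 -m inch '[[[0,0,0],[0,0,0.1],0.2],[[0,0,0.16],[0,0,0],0.2],[[0,0,0.16],[0,0,0],0.2],[[0,0,0.16],[0,0,0],0.2],[[0,0,0.16],[0,0,0],0.2],[[0,0,0.16],[0,0,0],0.2],[[0,0,0.16],[0,0,0],0.2],[[0,0,0.16],[0,0,0],0.2]]' 
python3 dot.py .541 -.180 0
```

```text
clock: 37.9
tool_pos: [0.5424, -0.1804, 0.0324]
eef_rot: [[-0.69, 0.724, 0.003], [0.724, 0.69, -0.0], [-0.002, 0.002, -1.0]]
contact_force: [3.5, -0.4, 5.8]
finger_gap: 0.0467
(0.541, -0.18) ang -102  -92  -82  -72  -62  -52  -42  -32  -22  -12   -2    8   18   28   38   48   58
   med   63   64   72   76   79   78   76   78   80   75   70   59   43   39   43   51   53
   min   62   59   58   60   59   58   52   52   52   51   52   51   40   35   36   45   50
yaw y 44.2 tau z [ 0.084 -0.951 -0.017]
```

```bash
python3 tw.py d1 .541 -.18; python3 - <<'E'
import numpy as np,cv2
cv2.imwrite('pics/d1.png',cv2.resize(np.load('pics/d1.npy'),(500,500),interpolation=cv2.INTER_CUBIC))
E
```

```text
torque [-0.001 -0.715  0.029] F [3.2 0.2 9.2]
```

View pics/d1.png

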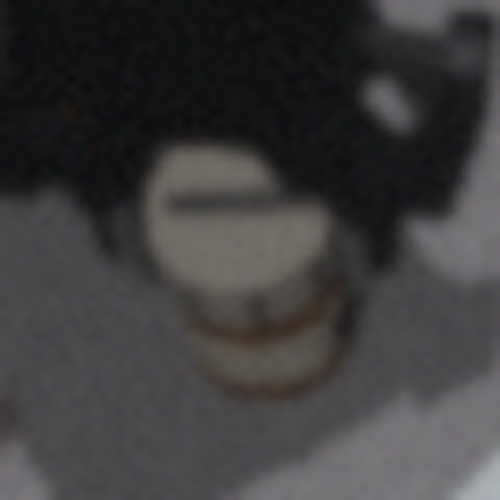

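```bash

python3 -m inch '[[[0,0,0],[0,0,0],0.75],[[0,0,0],[0,0,0],0.75],[[0,0,0],[0,0,3],0.75],[[0,0,0],[0,0,5],0.75],[[0,0,0],[0,0,5],0.75],[[0,0,0],[0,0,0],0.75],[[0,0,0],[0,0,0],0.75],[[0,0,0],[0,0,0],0.75]]' |head -2
python3 dot.py .541 -.180 0; python3 chk.py
```

```text
clock: 39.0
tool_pos: [0.5408, -0.18, 0.1612]
(0.541, -0.18) ang -102  -92  -82  -72  -62  -52  -42  -32  -22  -12   -2    8   18   28   38   48   58
   med   67   69   77   80   82   80   79   81   81   78   75   62   47   44   47   54   68
   min   61   59   60   63   64   60   54   56   59   61   59   56   42   38   43   47   52
yaw y 43.3 tau z [-0.051  0.038  0.027]
cap uv [314. 129.] xy [ 746. -169.] r 24 z 0.067 [123. 104. 161.]
cap uv [316. 208.] xy [ 541. -180.] r 24 z 0.067 [106. 116. 119.]
cap uv [317. 249.] xy [ 436. -178.] r 25 z 0.067 [112. 122. 125.]
cap uv [281. 253.] xy [425. -88.] r 24 z 0.067 [178. 179. 174.]
cap uv [312. 285.] xy [ 346. -165.] r 24 z 0.067 [98. 47. 26.]
on stand [597. 275.] 25
on stand [509. 300.] 25
bar z 0.0799974619768122
```

D is tight: the dot ended at 28° after the cap's 64° turn, having started near −30°. To the stand with it.

```bash

python3 -m inch '[[[0,0,0],[0,0,-5],0.75],[[0,0,0],[0,0,-5],0.75],[[0,0,0],[0,0,-2.8],0.75],[[0,0,0],[0,0,0],0.2],[[0,0,0],[0,0,0],0.2],[[0,0,0],[0,0,0],0.2],[[0,0,0],[0,0,4],0.2],[[0,0,0],[0,0,6],0.2]]'
python3 -m inch '[[[0,0,-0.15],[0.4,5.1,0],0.2],[[0,0,-0.15],[0.4,5.3,0],0.2],[[0,0,-0.15],[0.4,5.3,0],0.2],[[0,0,-0.15],[0.4,5.3,0],0.2],[[0,0,-0.15],[0.4,5.3,0],0.2],[[0,0,-0.15],[0.4,5.3,0],0.2],[[0,0,-0.14],[0.5,5.3,0],0.2],[[0,0,0],[0,0,-2],0.2]]'
python3 -m inch '[[[0,0,0],[0,0,-1.8],0.2],[[0,0,0],[0,0,-1],0.2],[[0,0,0],[0,0,-0.3],0.2],[[0,0,0],[0,0,0],0.2],[[0,0,0],[0,0,0],0.7],[[0,0,0],[0,0,0],0.7],[[0,0,0],[0,0,3],0.7],[[0,0,0],[0,0,4],0.7]]'
```

```text
clock: 40.1
tool_pos: [0.5407, -0.18, 0.1354]
eef_rot: [[-0.686, 0.728, -0.002], [0.728, 0.686, 0.0], [0.001, -0.001, -1.0]]
contact_force: [1.3, -0.5, -2.6]
finger_gap: 0.0469
clock: 41.1
tool_pos: [0.5702, 0.1943, 0.1153]
eef_rot: [[0.277, 0.961, 0.002], [0.961, -0.277, 0.003], [0.004, 0.001, -1.0]]
contact_force: [0.2, -1.3, -3.8]
finger_gap: 0.0466
clock: 42.1
tool_pos: [0.57, 0.1887, 0.1539]
eef_rot: [[0.28, 0.96, -0.001], [0.96, -0.28, -0.0], [-0.001, -0.001, -1.0]]
contact_force: [0.9, 0.1, 0.0]
finger_gap: 0.0598
```

```bash

python3 -m inch '[[[0,0,0],[-2.4,-4.6,0],0.75],[[0,0,0],[-2.4,-4.6,0],0.75],[[0,0,0],[-2.4,-4.6,0],0.75],[[0,0,0],[-2.4,-4.6,0],0.75],[[0,0,0],[-2.4,-4.6,-1],0.75],[[0,0,0],[-2.5,-4.7,-2],0.75],[[0,0,0],[0,0,-2],0.75],[[0,0,0],[0,0,0],0.75]]'
python3 chk.py
python3 dot.py .425 -.088 0
```

```text
clock: 43.1
tool_pos: [0.425, -0.0884, 0.1029]
eef_rot: [[0.281, 0.96, -0.001], [0.96, -0.281, 0.0], [0.0, -0.001, -1.0]]
contact_force: [0.2, 0.1, 0.5]
finger_gap: 0.064
cap uv [314. 129.] xy [ 745. -169.] r 24 z 0.067 [114.  95. 150.]
cap uv [370. 233.] xy [ 479. -312.] r 25 z 0.07 [151. 159. 154.]
on stand [597. 274.] 25
on stand [568. 185.] 25
on stand [509. 300.] 25
bar z 0.079644066188543
(0.425, -0.088) ang -107  -97  -87  -77  -67  -57  -47  -37  -27  -17   -7    3   13   23   33   43   53
   med   68   68   69   72   75   76   77   78   76   77   75   70   65   65   62   63   63
   min   61   59   57   59   57   53   49   48   50   50   52   51   53   55   54   56   60
yaw y -16.2 tau z [ 0.027 -0.022 -0.037]
```

```bash

python3 -m inch '[[[0,0,0],[0,0,-4],0.75],[[0,0,0],[0,0,-2],0.75],[[0,0,0],[0,0,-1],0.75],[[0,0,0],[0,0,0],0.2],[[0,0,0],[0,0,0],0.2],[[0,0,0],[0,0,0],0.2],[[0,0,0],[0,0,0],0.2],[[0,0,0],[0,0,2],0.2]]' |head -5
python3 -m inch '[[[0,0,-0.17],[0,0,0],0.2],[[0,0,-0.17],[0,0,0],0.2],[[0,0,-0.17],[0,0,0],0.2],[[0,0,-0.17],[0,0,0],0.2],[[0,0,-0.17],[0,0,0],0.2],[[0,0,-0.17],[0,0,0],0.2],[[0,0,0],[0,0,0],0.2],[[0,0,0],[0,0,0],0.2]]' |head -2
python3 dot.py .425 -.088 0.02
python3 -m inch '[[[0,0,-0.17],[0,0,0],0.2],[[0,0,-0.17],[0,0,0],0.2],[[0,0,-0.17],[0,0,0],0.2],[[0,0,-0.17],[0,0,0],0.2],[[0,0,-0.17],[0,0,0],0.2],[[0,0,-0.17],[0,0,0],0.2],[[0,0,0],[0,0,0],0.2],[[0,0,0],[0,0,0],0.2]]' |head -2
python3 dot.py .425 -.088 0.02
```

```text
clock: 44.2
tool_pos: [0.4248, -0.0881, 0.053]
eef_rot: [[0.28, 0.96, -0.002], [0.96, -0.28, 0.0], [-0.0, -0.002, -1.0]]
contact_force: [-0.7, 0.7, -3.6]
finger_gap: 0.0468
clock: 45.2
tool_pos: [0.4252, -0.0881, 0.0533]
(0.425, -0.088) ang -107  -97  -87  -77  -67  -57  -47  -37  -27  -17   -7    3   13   23   33   43   53
   med   29   44   59   64   71   74   79   80   77   75   73   71   68   67   66   65   65
   min   23   25   34   48   53   51   52   51   51   53   50   50   49   54   58   59   60
yaw y -74.5 tau z [-0.029 -0.007 -0.019]
clock: 46.25
tool_pos: [0.4252, -0.0882, 0.0533]
(0.425, -0.088) ang -107  -97  -87  -77  -67  -57  -47  -37  -27  -17   -7    3   13   23   33   43   53
   med   73   72   73   75   77   78   79   80   79   74   75   73   68   61   57   48   47
   min   64   64   62   59   54   52   52   50   49   48   52   53   53   52   47   43   45
yaw y -132.9 tau z [-0.001  0.018 -0.023]
```

```bash

python3 -m inch '[[[0,0,-0.17],[0,0,0],0.2],[[0,0,-0.17],[0,0,0],0.2],[[0,0,-0.17],[0,0,0],0.2],[[0,0,0],[0,0,-1.2],0.2],[[0,0,0],[0,0,-0.8],0.2],[[0,0,0],[0,0,0],0.2],[[0,0,0],[0,0,0],0.2],[[0,0,0],[0,0,0],0.2]]' 
python3 dot.py .425 -.088 0.0; python3 -c "
from workcell import *;print(observe()['joint_pos'])"
```

```text
clock: 47.3
tool_pos: [0.4253, -0.0881, 0.0334]
eef_rot: [[0.304, -0.953, 0.0], [-0.953, -0.304, 0.0], [0.0, -0.0, -1.0]]
contact_force: [-0.0, -0.7, -1.7]
finger_gap: 0.0465
(0.425, -0.088) ang -107  -97  -87  -77  -67  -57  -47  -37  -27  -17   -7    3   13   23   33   43   53
   med   73   72   73   75   78   80   78   80   81   76   72   59   49   40   35   31   26
   min   66   65   62   59   56   54   52   52   49   52   51   52   44   37   26   22   21
yaw y -162.3 tau z [ 0.007 -0.02   0.009]
[-0.09810125  0.97063849  0.42724419  2.16302883 -1.428184    0.35277135
 -1.26077323]
```

```bash

python3 -m inch '[[[0,0,0],[0,0,-0.15],0.2],[[0,0,0.16],[0,0,0],0.2],[[0,0,0.16],[0,0,0],0.2],[[0,0,0.16],[0,0,0],0.2],[[0,0,0.16],[0,0,0],0.2],[[0,0,0.16],[0,0,0],0.2],[[0,0,0.16],[0,0,0],0.2],[[0,0,0.16],[0,0,0],0.2]]' 
python3 dot.py .425 -.088 0.0
```

```text
clock: 48.35
tool_pos: [0.4254, -0.0882, 0.0318]
eef_rot: [[0.991, -0.137, 0.001], [-0.137, -0.991, 0.0], [0.001, -0.0, -1.0]]
contact_force: [-0.3, -0.5, -1.6]
finger_gap: 0.0471
(0.425, -0.088) ang -107  -97  -87  -77  -67  -57  -47  -37  -27  -17   -7    3   13   23   33   43   53
   med   60   69   72   75   76   80   79   79   79   78   73   67   55   45   43   48   51
   min   45   44   48   56   54   54   51   51   53   52   54   55   52   39   37   39   43
yaw y -97.4 tau z [0.008 0.039 0.009]
```

```bash
python3 tw.py e1 .425 -.088
python3 -m inch '[[[0,0,0],[0,0,-0.1],0.2],[[0,0,0.16],[0,0,0],0.2],[[0,0,0.16],[0,0,0],0.2],[[0,0,0.16],[0,0,0],0.2],[[0,0,0],[0,0,0],0.2],[[0,0,0],[0,0,0],0.2],[[0,0,0],[0,0,0],0.2],[[0,0,0],[0,0,0],0.2]]' 
python3 dot.py .425 -.088 0.0;python3 tw.py e2 .425 -.088
python3 - <<'E'
import numpy as np,cv2
cv2.imwrite('pics/e.png',cv2.resize(np.hstack([np.load(f'pics/e{i}.npy') for i in (1,2)]),(800,400),interpolation=cv2.INTER_CUBIC))
E
```

```text
torque [-0.004  0.033 -0.007] F [ 0.  -0.3 -2.2]
clock: 49.45
tool_pos: [0.4251, -0.0882, 0.0314]
eef_rot: [[0.945, 0.326, 0.0], [0.326, -0.945, 0.0], [0.0, 0.0, -1.0]]
contact_force: [-3.6, -1.1, 21.4]
finger_gap: 0.047
(0.425, -0.088) ang -107  -97  -87  -77  -67  -57  -47  -37  -27  -17   -7    3   13   23   33   43   53
   med   23   30   47   60   65   72   78   78   79   77   73   66   53   44   42   46   52
   min   21   24   27   39   49   53   51   48   52   50   53   55   49   37   35   38   44
yaw y -71.0 tau z [0.234 0.91  0.002]
torque [0.176 0.893 0.014] F [-3.1 -0.9 22.3]
```

View pics/e.png

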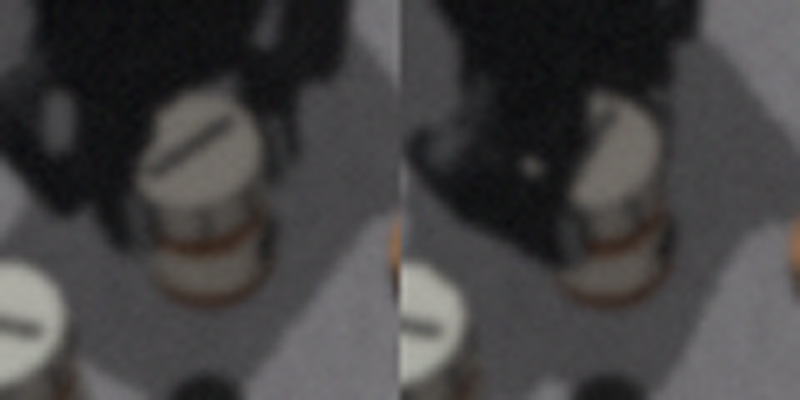

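E is loose: the rib turned about 92° in all while the dot stayed at the right edge, at (265,240) and (665,245). To the tray.

```bash

python3 -m inch '[[[0,0,0],[0,0,4],0.2],[[0,0,0],[0,0,5],0.2],[[0,0,-0.05],[-1.1,-4.7,0],0.2],[[0,0,-0.05],[-1.1,-4.8,0],0.2],[[0,0,-0.05],[-1.1,-4.8,0],0.2],[[0,0,-0.04],[-1.1,-4.8,0],0.2],[[0,0,-0.04],[-1.1,-4.8,0],0.2],[[0,0,0],[0,0,-3],0.2]]' 
python3 -m inch '[[[0,0,0],[0,0,-3],0.2],[[0,0,0],[0,0,-1.6],0.2],[[0,0,0],[0,0,-0.7],0.2],[[0,0,0],[0,0,0],0.2],[[0,0,0],[0,0,0],0.7],[[0,0,0],[0,0,0],0.7],[[0,0,0],[0,0,3],0.7],[[0,0,0],[0,0,5],0.7]]' 
python3 chk.py; python3 dot.py .436 -.178 0
```

```text
clock: 50.55
tool_pos: [0.3696, -0.3308, 0.0913]
eef_rot: [[0.995, 0.098, 0.002], [0.098, -0.995, -0.004], [0.002, 0.004, -1.0]]
contact_force: [0.8, 1.5, -4.1]
finger_gap: 0.0469
clock: 51.55
tool_pos: [0.3698, -0.3269, 0.1184]
eef_rot: [[0.994, 0.106, -0.001], [0.106, -0.994, 0.001], [-0.001, -0.001, -1.0]]
contact_force: [0.5, 0.5, 0.0]
finger_gap: 0.0596
cap uv [314. 129.] xy [ 746. -169.] r 24 z 0.067 [108.  91. 143.]
cap uv [370. 233.] xy [ 479. -311.] r 24 z 0.07 [143. 151. 146.]
cap uv [317. 249.] xy [ 436. -178.] r 25 z 0.067 [154. 157. 152.]
cap uv [376. 274.] xy [ 369. -327.] r 24 z 0.07 [84. 92. 95.]
cap uv [312. 285.] xy [ 346. -165.] r 24 z 0.067 [85. 40. 22.]
on stand [596. 275.] 25
on stand [568. 184.] 25
on stand [509. 300.] 25
bar z 0.07981263220160381
(0.436, -0.178) ang  -98  -88  -78  -68  -58  -48  -38  -28  -18   -8    2   12   22   32   42   52   62
   med   73   71   72   74   77   78   79   76   73   72   70   67   66   64   71   81   86
   min   72   65   58   60   58   59   57   55   56   54   54   54   55   56   65   74   82
yaw y -83.9 tau z [ 0.018 -0.068 -0.015]
```

```bash

python3 -m inch '[[[0,0,0],[2.2,4.9,0],0.75],[[0,0,0],[2.2,5,0],0.75],[[0,0,0],[2.2,5,0],0.75],[[0,0,0],[0,0,-3],0.75],[[0,0,0],[0,0,-4],0.75],[[0,0,0],[0,0,-1.6],0.75],[[0,0,0],[0,0,0],0.2],[[0,0,0],[0,0,0],0.2]]' 50 | head -2
python3 -m inch '[[[0,0,0],[0,0,0],0.2],[[0,0,0],[0,0,2],0.2],[[0,0,0.17],[0,0,0],0.2],[[0,0,0.17],[0,0,0],0.2],[[0,0,0.17],[0,0,0],0.2],[[0,0,0.17],[0,0,0],0.2],[[0,0,0.17],[0,0,0],0.2],[[0,0,0],[0,0,0],0.2]]' 
python3 dot.py .436 -.178 0.02
python3 -m inch '[[[0,0,0.17],[0,0,0],0.2],[[0,0,0.17],[0,0,0],0.2],[[0,0,0.17],[0,0,0],0.2],[[0,0,0.17],[0,0,0],0.2],[[0,0,0.17],[0,0,0],0.2],[[0,0,0.17],[0,0,0],0.2],[[0,0,0],[0,0,0],0.2],[[0,0,0],[0,0,0],0.2]]' | head -2
python3 dot.py .436 -.178 0.02
```

```text
clock: 52.65
tool_pos: [0.4364, -0.1782, 0.0324]
clock: 53.65
tool_pos: [0.4364, -0.1783, 0.0522]
eef_rot: [[0.577, 0.817, 0.0], [0.817, -0.577, -0.0], [0.0, 0.0, -1.0]]
contact_force: [-0.4, 1.0, -1.7]
finger_gap: 0.0466
(0.436, -0.178) ang  -98  -88  -78  -68  -58  -48  -38  -28  -18   -8    2   12   22   32   42   52   62
   med   31   39   36   36   49   54   55   56   67   72   75   71   66   62   59   59   60
   min   19   19   23   22   20   17   20   33   46   51   49   50   51   50   49   51   55
yaw y -35.4 tau z [ 0.001  0.023 -0.044]
clock: 54.7
tool_pos: [0.4362, -0.1781, 0.0518]
(0.436, -0.178) ang  -98  -88  -78  -68  -58  -48  -38  -28  -18   -8    2   12   22   32   42   52   62
   med   69   69   68   60   47   40   41   46   64   72   66   58   51   41   28   22   20
   min   63   65   61   49   33   25   25   35   48   49   49   49   37   23   20   18   18
yaw y 23.0 tau z [-0.035  0.017 -0.04 ]
```

```bash

python3 -m inch '[[[0,0,0],[0,0,-1.2],0.2],[[0,0,0],[0,0,-0.8],0.2],[[0,0,0],[0,0,-0.1],0.2],[[0,0,0],[0,0,0],0.2],[[0,0,0],[0,0,0],0.2],[[0,0,0],[0,0,0],0.2],[[0,0,0],[0,0,0],0.2],[[0,0,0],[0,0,0],0.2]]'
python3 dot.py .436 -.178 0
python3 -m inch '[[[0,0,0.16],[0,0,0],0.2],[[0,0,0.16],[0,0,0],0.2],[[0,0,0.16],[0,0,0],0.2],[[0,0,0.16],[0,0,0],0.2],[[0,0,0.16],[0,0,0],0.2],[[0,0,0.16],[0,0,0],0.2],[[0,0,0.16],[0,0,0],0.2],[[0,0,0],[0,0,0],0.2]]' 
python3 dot.py .436 -.178 0
```

```text
clock: 55.75
tool_pos: [0.436, -0.1782, 0.0306]
eef_rot: [[-0.395, 0.919, -0.001], [0.919, 0.395, 0.0], [0.0, -0.001, -1.0]]
contact_force: [1.8, -0.7, 0.0]
finger_gap: 0.0469
(0.436, -0.178) ang  -98  -88  -78  -68  -58  -48  -38  -28  -18   -8    2   12   22   32   42   52   62
   med   71   71   68   58   46   42   41   44   64   70   63   57   52   37   26   24   21
   min   67   64   57   48   37   26   26   37   51   50   54   50   38   23   19   20   19
yaw y 23.2 tau z [ 0.043 -0.302  0.   ]
clock: 56.8
tool_pos: [0.4358, -0.1783, 0.0307]
eef_rot: [[-0.999, 0.046, -0.001], [0.046, 0.999, 0.0], [0.001, 0.0, -1.0]]
contact_force: [-0.4, -0.3, -1.5]
finger_gap: 0.047
(0.436, -0.178) ang  -98  -88  -78  -68  -58  -48  -38  -28  -18   -8    2   12   22   32   42   52   62
   med   61   66   69   75   77   80   79   73   58   42   38   38   49   57   63   67   68
   min   44   45   54   56   51   54   52   52   49   30   26   27   41   52   60   65   65
yaw y 87.2 tau z [-0.074  0.111  0.011]
```

```bash

python3 -m inch '[[[0,0,0],[0,0,-0.15],0.2],[[0,0,0],[0,0,0],0.2],[[0,0,0.16],[0,0,0],0.2],[[0,0,0.16],[0,0,0],0.2],[[0,0,0.16],[0,0,0],0.2],[[0,0,0],[0,0,0],0.2],[[0,0,0],[0,0,0],0.2],[[0,0,0],[0,0,0],0.2]]' 
python3 dot.py .436 -.178 0
```

```text
clock: 57.85
tool_pos: [0.4376, -0.1777, 0.0302]
eef_rot: [[-0.908, -0.419, 0.003], [-0.419, 0.908, 0.0], [-0.003, -0.001, -1.0]]
contact_force: [3.2, 3.5, 24.9]
finger_gap: 0.0468
(0.436, -0.178) ang  -98  -88  -78  -68  -58  -48  -38  -28  -18   -8    2   12   22   32   42   52   62
   med   21   24   36   55   62   70   76   79   79   76   69   54   39   39   44   54   59
   min   18   22   28   41   47   46   54   52   51   53   53   52   33   32   37   45   52
yaw y 114.8 tau z [ 1.164 -0.495  0.053]
```

F is tight: its dot followed to +28° under load. Carry it to the last stand spot.

```bash

python3 -m inch '[[[0,0,0],[0,0,4],0.2],[[0,0,-0.12],[0,0,6],0.2],[[0,0,-0.165],[0.3,4,0],0.2],[[0,0,-0.165],[0.5,4,0],0.2],[[0,0,-0.165],[0.5,4,0],0.2],[[0,0,-0.165],[0.5,4,0],0.2],[[0,0,-0.165],[0.5,4,0],0.2],[[0,0,-0.165],[0.5,4,0],0.2]]' 
python3 -m inch '[[[0,0,-0.165],[0.5,4,0],0.2],[[0,0,-0.165],[0.5,4,0],0.2],[[0,0,-0.165],[0.5,4,0],0.2],[[0,0,-0.165],[0.5,3.2,0],0.2],[[0,0,-0.165],[0.2,0,0],0.2],[[0,0,-0.165],[0,0,0],0.2],[[0,0,-0.165],[0,0,0],0.2],[[0,0,0],[0,0,0],0.2]]'
```

```text
clock: 58.9
tool_pos: [0.4641, 0.0633, 0.1291]
eef_rot: [[-0.775, 0.632, -0.0], [0.632, 0.775, 0.0], [0.0, -0.0, -1.0]]
contact_force: [0.1, -0.0, -2.9]
finger_gap: 0.0464
clock: 59.9
tool_pos: [0.4859, 0.2141, 0.129]
eef_rot: [[0.257, 0.966, -0.0], [0.966, -0.257, -0.0], [-0.0, -0.0, -1.0]]
contact_force: [-0.8, -0.3, -2.9]
finger_gap: 0.0469
```

```bash

python3 -m inch '[[[0,0,0],[0,0,-3],0.2],[[0,0,0],[0,0,-1.3],0.2],[[0,0,0],[0,0,-0.7],0.2],[[0,0,0],[0,0,0],0.2],[[0,0,0],[0,0,0],0.7],[[0,0,0],[0,0,0],0.7],[[0,0,0],[0,0,3],0.7],[[0,0,0],[0,0,5],0.7]]'
python3 -m inch '[[[0,0,0],[1.2,-5.5,0],0.4],[[0,0,0],[1.2,-5.5,0],0.4],[[0,0,0],[1.2,-5.5,0],0.4],[[0,0,0],[1.2,-5.5,0],0.4],[[0,0,0],[1.2,-5.5,0],0.4],[[0,0,0],[1.2,-5.5,0],0.4],[[0,0,0],[0,0,0],0.4],[[0,0,0],[0,0,0],0.4]]'
python3 chk.py; python3 - <<'E'
from h import *
s=snapshot('scene'); cv2.imwrite('pics/s5.png',cv2.resize(s['img'],(800,600)))
E
```

```text
clock: 60.9
tool_pos: [0.4858, 0.2136, 0.1598]
eef_rot: [[0.256, 0.967, -0.002], [0.967, -0.256, -0.001], [-0.001, -0.001, -1.0]]
contact_force: [1.0, -0.6, 0.2]
finger_gap: 0.0601
clock: 61.9
tool_pos: [0.5582, -0.1157, 0.1594]
eef_rot: [[0.256, 0.967, 0.0], [0.967, -0.256, 0.001], [0.001, -0.0, -1.0]]
contact_force: [-0.1, 0.9, 0.4]
finger_gap: 0.034
cap uv [370. 233.] xy [ 479. -311.] r 25 z 0.071 [160. 168. 163.]
cap uv [377. 277.] xy [ 368. -328.] r 25 z 0.07 [160. 168. 163.]
on stand [596. 275.] 25
on stand [568. 185.] 25
on stand [509. 299.] 25
on stand [484. 217.] 25
bar z 0.0797644621302233
```

View pics/s5.png

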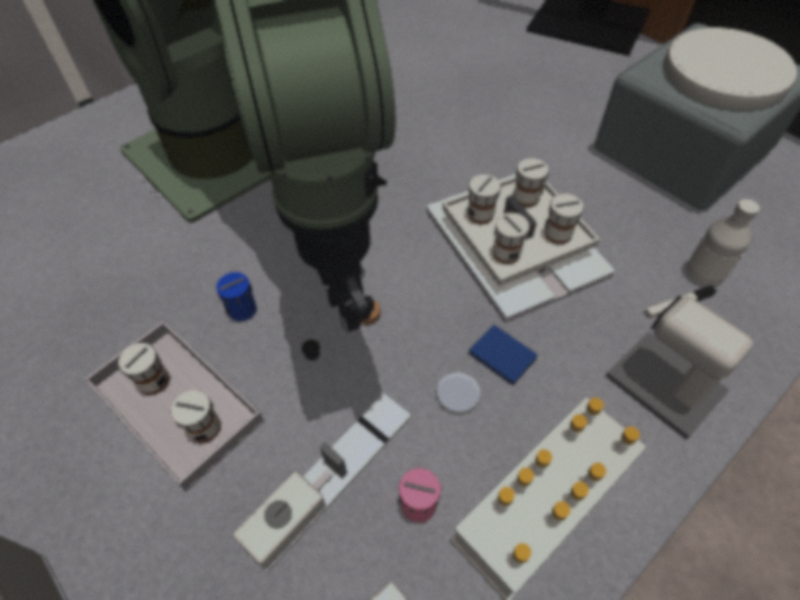

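All the jars stand upright: four on the stand and two in the tray. Now the timer.

```bash

python3 -m inch '[[[0,0,-0.17],[1.4,-1.7,0],0.32],[[0,0,-0.17],[1.4,-1.7,0],0.32],[[0,0,-0.17],[1.4,-1.7,0],0.32],[[0,0,-0.17],[1.4,-1.7,0],0.32],[[0,0,-0.17],[1.4,-1.7,-2],0.32],[[0,0,-0.17],[1.4,-1.7,-2],0.32],[[0,0,-0.17],[0,0,0],0.32],[[0,0,0],[0,0,0],0.32]]' 30
python3 - <<'E'
from h import *
s=snapshot('top'); W=cloud(s); x,y,z=[W[...,i] for i in range(3)]
bx=(y<-.26)&(y>-.40)&(x>.6)&(x<.70)&(z>.04)&(z<.055)
print(cv2.minAreaRect(W[bx][:,:2].astype(np.float32)*1000))
s=snapshot('scene'); print([(w(s,r['uv'],.06).round(3),r['conf']) for r in pinpoint('tab_top','scene')][:1])
s=snapshot('wrist'); print([(w(s,r['uv'],.06).round(3),r['conf']) for r in pinpoint('tab_top','wrist')][:1])
cv2.imwrite('pics/w6.png',s['img'])
E
```

```text
clock: 63.0
tool_pos: [0.6424, -0.217, 0.119]
eef_rot: [[0.992, 0.124, -0.001], [0.124, -0.992, 0.0], [-0.001, -0.0, -1.0]]
contact_force: [-0.3, 0.5, -0.2]
finger_gap: 0.0274
((0.0, 0.0), (0.0, 0.0), 0.0)
[(array([ 0.642, -0.215,  0.06 ]), 0.7)]
[(array([ 0.642, -0.217,  0.06 ]), 0.86)]
```

View pics/w6.png

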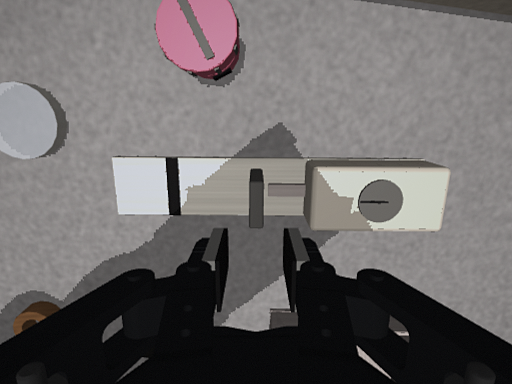

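The tab at (255,195) sits midway between the fingers, and the dark mark is at (173,186). Descend and grip.

```bash

python3 -m inch '[[[0,0,0],[0,0,-4],0.32],[[0,0,0],[0,0,-3],0.32],[[0,0,0],[0,0,-1.5],0.32],[[0,0,0],[0,0,0],0.32],[[0,0,0],[0,0,0],0],[[0,0,0],[0,0,0],0],[[0,0,0],[0,0,0],0],[[0,0,0],[0,0,0],0]]' 30
python3 -m inch '[[[0,0,0],[-0.12,0.99,0],0],[[0,0,0],[-0.12,0.99,0],0],[[0,0,0],[-0.12,0.99,0],0],[[0,0,0],[-0.12,0.99,0],0],[[0,0,0],[-0.12,0.99,0],0],[[0,0,0],[-0.12,0.99,0],0],[[0,0,0],[-0.12,0.99,0],0],[[0,0,0],[0,0,0],0]]'
python3 - <<'E'
from h import *
s=snapshot('wrist'); cv2.imwrite('pics/w7.png',s['img']);print([(w(s,r['uv'],.06).round(3),r['conf']) for r in pinpoint('tab_top','wrist')][:1],[(w(s,r['uv'],.008).round(3),r['conf']) for r in pinpoint('mark','wrist')][:2])
E
```

```text
clock: 64.25
tool_pos: [0.6427, -0.2179, 0.0356]
eef_rot: [[0.993, 0.122, 0.001], [0.122, -0.993, 0.0], [0.001, -0.0, -1.0]]
contact_force: [-2.1, 4.0, 7.8]
finger_gap: 0.0096
clock: 65.25
tool_pos: [0.6344, -0.1488, 0.0356]
eef_rot: [[0.993, 0.122, 0.002], [0.122, -0.993, -0.001], [0.002, 0.002, -1.0]]
contact_force: [0.4, -3.4, 5.6]
finger_gap: 0.0094
[(array([ 0.635, -0.147,  0.06 ]), 0.56)] [(array([ 0.636, -0.147,  0.008]), 0.64)]
```

View pics/w7.png

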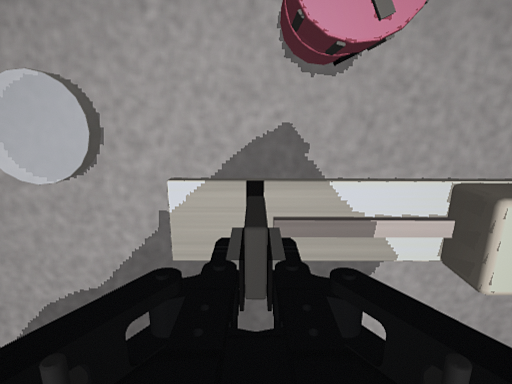

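The tab stands exactly over the mark, at (255,190), with a 3.4 N pull. Hold it there, guide it home and release.

```bash

python3 -m inch '[[[0,0,0],[0,0,0],0],[[0,0,0],[0,0,0],0],[[0,0,0],[0,0,0],0],[[0,0,0],[0,0,0],0],[[0,0,0],[0,0,0],0],[[0,0,0],[0,0,0],0],[[0,0,0],[0,0,0],0],[[0,0,0],[0,0,0],0]]' | head -2
python3 -m inch '[[[0,0,0],[0.12,-0.99,0],0],[[0,0,0],[0.12,-0.99,0],0],[[0,0,0],[0.12,-0.99,0],0],[[0,0,0],[0.12,-0.99,0],0],[[0,0,0],[0.12,-0.99,0],0],[[0,0,0],[0.12,-0.99,0],0],[[0,0,0],[0.12,-0.97,0],0],[[0,0,0],[0,0,0],0]]'
python3 -m inch '[[[0,0,0],[0,0,0],0.32],[[0,0,0],[0,0,0],0.32],[[0,0,0],[0,0,0],0.32],[[0,0,0],[0,0,3],0.32],[[0,0,0],[0,0,5],0.32],[[0,0,0],[-2,3,5],0.32],[[0,0,0],[-4,4,0],0.32],[[0,0,0],[-4,4,0],0.32]]'
python3 chk.py; python3 - <<'E'
from h import *
s=snapshot('top'); W=cloud(s); t0=None
for n,z in [('tab_top',.06),('dish',0),('tape',0),('bung',0),('notepad',0)]: print(n,[(w(s,r['uv'],z).round(3),round(r['conf'],2)) for r in pinpoint(n,'top')][:1])
s=snapshot('scene')
for n,z in [('tab_top',.06),('dish',0),('tape',0),('bung',0),('notepad',0)]: print(n,[(w(s,r['uv'],z).round(3),round(r['conf'],2)) for r in pinpoint(n,'scene')][:1])
cv2.imwrite('pics/s8.png',cv2.resize(s['img'],(800,600)))
E
```

```text
clock: 66.4
tool_pos: [0.6345, -0.1496, 0.0355]
clock: 67.4
tool_pos: [0.6427, -0.2179, 0.0355]
eef_rot: [[0.993, 0.122, 0.001], [0.122, -0.993, 0.0], [0.001, -0.0, -1.0]]
contact_force: [-3.0, 2.0, 9.9]
finger_gap: 0.0093
clock: 68.4
tool_pos: [0.5409, -0.1067, 0.1647]
eef_rot: [[0.993, 0.122, 0.001], [0.122, -0.993, 0.0], [0.001, 0.0, -1.0]]
contact_force: [2.5, 0.6, -0.8]
finger_gap: 0.0274
cap uv [313. 127.] xy [ 746. -169.] r 25 z 0.067 [128. 108. 166.]
cap uv [370. 233.] xy [ 479. -311.] r 24 z 0.07 [164. 172. 168.]
cap uv [377. 277.] xy [ 369. -327.] r 25 z 0.071 [163. 171. 167.]
cap uv [312. 285.] xy [ 346. -165.] r 24 z 0.067 [155.  78.  44.]
on stand [597. 274.] 25
on stand [568. 185.] 25
on stand [509. 300.] 25
on stand [484. 217.] 25
bar z 0.07941945916102941
tab_top [(array([0.563, 0.181, 0.06 ]), 0.56)]
dish [(array([ 0.67, -0.02,  0.  ]), 0.8)]
tape []
bung [(array([ 0.659, -0.279,  0.   ]), 0.68)]
notepad [(array([0.677, 0.061, 0.   ]), 0.96)]
tab_top [(array([ 0.644, -0.215,  0.06 ]), 0.73)]
dish [(array([ 0.671, -0.023,  0.   ]), 0.97)]
tape [(array([ 0.489, -0.026,  0.   ]), 0.79)]
bung [(array([ 0.488, -0.147,  0.   ]), 0.44)]
notepad [(array([0.675, 0.064, 0.   ]), 0.82)]
```

View pics/s8.png

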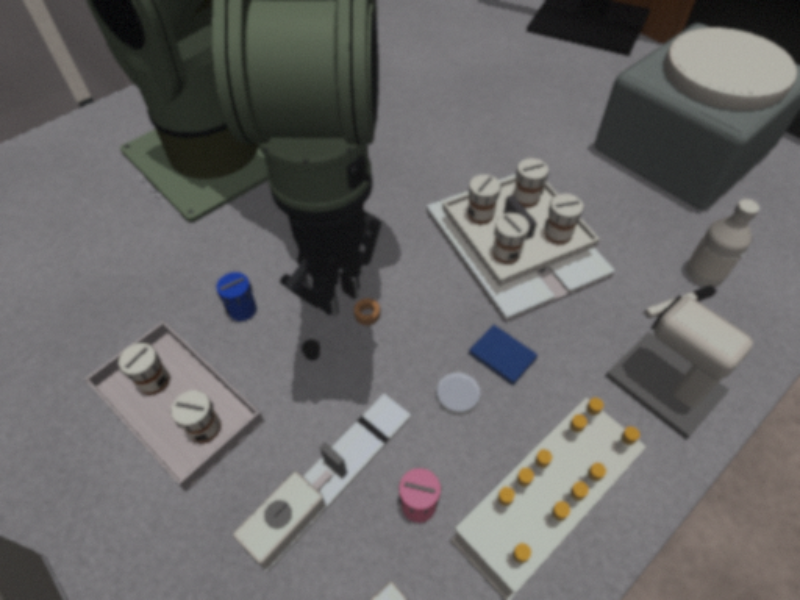

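Everything is where it belongs and the tab is home, so I'm handing in.

```bash
python3 -c "
from workcell import *
print(hand_in())"
```

```text
the job is handed in; nothing more can be done
None
```

The job is done and handed in at about 68 s of the 210 s allowed; no verdict came back.

- **Stand:** I turned it about 77° anticlockwise by its grip bar, without lifting it off. It dropped into the channel near the middle of the base. In the last check the bar top was about 79–80 mm above the bench, against 80 mm when seated. I had no clear view of the whole plate, so its level rests on that height.
- **Jars:** All six were there, and I twisted each cap anticlockwise by 55° or more. I judged each one by whether the dark dot on the jar body moved with the cap.
    - **Tight:** four jars, now upright on the stand.
    - **Loose:** two jars, now upright in the steel tray.
- **Timer:** I drew the tab out about 69.5 mm. It stood over the dark mark in the wrist picture, with a pull of about 3.4 N. I held it for a little over a second, then guided it home before letting go. The last scene picture shows it home.
- **Everything else:** The dish, notepad, tape, bung and the blue and pink look-alikes read within about 8 mm of their first positions, which is within detector error.

**Checks that failed or disagreed:**
- The first repeat twist on one tight jar may have been made with the jar just off the bench, so I did it again pressed down.
- That repeat pressed down with about 40 N through the fingertips, more than I meant. The wrist limit is 120 N; the 40 N limit is for the arm and gripper body.
- In the final top picture the network put the tab and the bung in the wrong places and did not find the tape. The scene camera had all three right.

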